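# Fish soaked brush ferrules out of the caddy and size them on the mandrel

## Robot

A 7-joint arm with a two-finger parallel gripper is mounted at the origin on the work surface. World frame = base frame: x ahead of the robot, y to its left, z up, the work surface at z = 0. Lengths are in m, angles in rad, forces in N, time in s.
With the tool pointing down it reaches from about 0.4 to 0.85 m from the base axis. Payload 4.5 kg.
Tool frame: the origin (TCP) lies midway between the tips of the shut fingers; the grasp point (between the pads) lies 19 mm behind it; z points along the fingers, y is the line along which they close (so a half turn about z gives the same grasp; the last joint's range is limited). The gripper opens to 88 mm and grips with 3 to 60 N. Pads are 18 mm wide; open, the fingers measure 123 mm over their backs; the gripper's body (75 mm by 187 mm) begins 45 mm behind the grasp point.
Start: joints at [1.334, 0.689, -0.195, 1.565, 0.157, 0.902, -0.215], TCP at [0.167, -0.602, 0.239] pointing down, gripper open.
Joint ranges: [-3.01, 3.01], [-0.46, 2.08], [-1.47, 1.51], [0.13, 2.56], [-1, 4.14], [0.04, 2.09], [-2.66, 2.66]. Speed limits (rad/s): [2.57, 2.57, 3.14, 3.14, 3.14, 3.14, 3.14].

## Interface

Orientations are given as a unit quaternion [x, y, z, w].
In Python, from plant import r gives the robot as it stands.
- The arm moves only by the tool carry_out, never from a script. Its argument "plan" is a list of rows, each an object with "rot": the turn, a rotation vector about the tool's x, y, z in rad, a list of three; "xyz": the shift along the tool's x, y, z in m, a list of three; "grip": the closure in counts, from 0 (fully open) to 255 (shut). In form: [{"rot": [wx, wy, wz], "xyz": [dx, dy, dz], "grip": grip}, ...]. A call has 1 to 8 rows; each row is the pose to reach, as a shift and turn from the pose commanded when the call began, along the tool's axes at that moment; what a row does not reach only later rows make up. A row lasts 1/12 s, in which the tool goes at most 41.7 mm and 7.16 degrees, less where a joint would pass 70% of its speed; a pose out of reach is approached as far as the arm can. A call with a gripper value outside its range is refused whole. The fingers move at their own pace and stop on an object; "squeeze" is the grip in N (left out, the last holds). Time passes only in rows, so rows that repeat a pose let the fingers close. It gives the time, the measured TCP pose, the force, the opening and the grip force at its end, in the units of the state.
- r.get_state(): the state, without advancing time (a new reading comes with each control period).
- r.snapshot(name): name is "scene" or "side" or "wrist"; returns the picture (420x560x3 uint8, red, green, blue); there is no depth.
- r.camera_params(name): a dict with "fx", "fy", "cx", "cy" (pixels), "position" and "attitude" of the camera in the world; the wrist camera has in their place "hand_eye" (4x4, takes a point from camera to tool coordinates, whose origin is the TCP and whose axes are the flange's). Camera axes: x right, y down, z forward; pixel columns grow to the right and rows downward; lengths in m; the calibration is good to about 2 mm. The wrist camera is an equidistant fisheye: a pixel r from the principal point sees the ray r / f radians off the axis. A picture is of the moment at which its call begins: read the wrist's pose just before it. camera_params takes no time and is no camera call.
- r.finish_job(): hands the job in; it is judged then, once.
The state is a dict: "clock": time; "q": joint angles; "qd": joint speeds; "joint_torque": joint torques, N m; "tool_pos": TCP position; "eef_rot": TCP orientation; "contact_force": force on the tool from outside, world axes, zero at the start; "moment": the same for the moment, N m; "opening": opening from 0.0 (shut) to 1.0 (fully open); "finger_force": force on a finger pad.
Only numpy, scipy, OpenCV 4.12 (cv2) and the standard library are available. Lean on these libraries where they do the work, as an engineer would, in place of code of your own. Each camera call takes 0.05 s, during which the arm holds its last target. There are 200 camera calls.

## Task

Use the hook picker to fish every brush ferrule up from the bottom of the caddy's deep wells and lay each on the bench, then hang the picker back in its fork. After that try every ferrule on the flat sizing bar, without forcing it: leave each one that slides on there, its whole length on the bar, and put a ferrule that the bar's end refuses into the scrap tin. Do not reach into the wells with the gripper, and leave the bottle, glass, palette knife and dipper cup where they are.

Things in the scene. Friction and masses are not known exactly. Their poses are not given: they have to be found in the camera images.
- caddy: fixed clear-plastic brush-washing caddy, 128 (own x) x 164 (own y) x 120 high, with four narrow wells in a row, centred at own y = -60, -20, +20, +60; each 120 long (own x), 36 wide, open on top; walls 4, floor 6 thick. A ferrule lies flat on a well's floor, bore along the well, anywhere along it. Origin: centre of the underside
- picker: hook picker, 201 high, 120 g, hanging upright. Wooden handle 22 (own x) x 20 (own y), own z 139 to 201; brass collar 30 x 30, z 135 to 139; steel shank 5 (x) x 7 (y) down to z = 0; at the bottom a hook foot pointing to own +x, 7 wide, 4 thick (z 0 to 4), ending at own x = 27.5, its last 3 turned up to z = 7. Origin: bottom of the shank, on its centreline
- picker_stand: fixed wooden stand with a steel fork: prongs along own x, top at height 149, slot 14 wide, open to own -x (robot side), from own x = -25 to the post at 43; lips 6 high leave 35 for the collar that hangs on the prongs, picker foot to own +x. Lift the picker over 10, draw it to own -x at least 60, then raise it. Origin: on the bench under the hung picker
- hang_point (a point): point on the stand where the picker's origin is when it hangs in place, 14 above the bench; its axes are those of the stand
- mandrel: fixed sizing mandrel: iron block (base 85 x 85 x 12, column 40 x 36, 92 high) with a flat level steel bar, 20 wide (own y) x 7 thick, sticking out 115 to own -x at height 75, from own x = -20 to -135. Origin: centre of the base's underside
- bar_tip (a point): centre of the free end face of the sizing bar; own +x points along the bar towards the block, own z up; the bar's face stops a ferrule of the narrow bore, a sound one has 2.5 to 3 clearance all round
- scrap_tin: fixed open scrap tin, 120 (own x) x 100 (own y) x 40 high, walls and floor 3. Origin: centre of the underside
- paint_bottle: bystander: paint bottle, 70 across, 170 high; origin under its centre
- water_glass: bystander: glass, 76 across, 100 high; origin under its centre
- palette_knife: bystander: palette knife, 220 long, lying on the bench
- dipper: bystander: little dipper cup, 48 across, 30 high; origin under its centre
- ferrule_a: flat-brush ferrule, open rectangular brass tube, 34 long (own x, along the bore) x 30 wide (own y) x 18 high (own z), 40 g. All look alike outside; a sound one has a bore 25 wide x 13 high, one with doubled sides only 15 x 13: try it on the bar to know. May be absent. Origin: centre of its underside
- ferrule_a_mid (a point): centre of ferrule_a (9 above its underside when lying flat)
- ferrule_b: flat-brush ferrule, open rectangular brass tube, 34 long (own x, along the bore) x 30 wide (own y) x 18 high (own z), 40 g. All look alike outside; a sound one has a bore 25 wide x 13 high, one with doubled sides only 15 x 13: try it on the bar to know. May be absent. Origin: centre of its underside
- ferrule_b_mid (a point): centre of ferrule_b (9 above its underside when lying flat)
- ferrule_c: flat-brush ferrule, open rectangular brass tube, 34 long (own x, along the bore) x 30 wide (own y) x 18 high (own z), 40 g. All look alike outside; a sound one has a bore 25 wide x 13 high, one with doubled sides only 15 x 13: try it on the bar to know. May be absent. Origin: centre of its underside
- ferrule_c_mid (a point): centre of ferrule_c (9 above its underside when lying flat)
- ferrule_d: flat-brush ferrule, open rectangular brass tube, 34 long (own x, along the bore) x 30 wide (own y) x 18 high (own z), 40 g. All look alike outside; a sound one has a bore 25 wide x 13 high, one with doubled sides only 15 x 13: try it on the bar to know. May be absent. Origin: centre of its underside
- ferrule_d_mid (a point): centre of ferrule_d (9 above its underside when lying flat)

How it is judged:
On the way, in this order (a step that is already met when the one before it is completed fails the run):
1. every ferrule is out of the caddy and lies at rest on the bench ((x of ferrule_a_mid in the frame of caddy above 0.07 m or x of ferrule_a_mid in the frame of caddy below -0.07 m or y of ferrule_a_mid in the frame of caddy above 0.088 m or y of ferrule_a_mid in the frame of caddy below -0.088 m) and height (world z) of each of ferrule_a_mid, ferrule_b_mid, ferrule_c_mid, ferrule_d_mid below 0.03 m and linear speed of each of ferrule_a, ferrule_b, ferrule_c, ferrule_d below 0.03 m/s and (x of ferrule_b_mid in the frame of caddy above 0.07 m or x of ferrule_b_mid in the frame of caddy below -0.07 m or y of ferrule_b_mid in the frame of caddy above 0.088 m or y of ferrule_b_mid in the frame of caddy below -0.088 m) and (x of ferrule_c_mid in the frame of caddy above 0.07 m or x of ferrule_c_mid in the frame of caddy below -0.07 m or y of ferrule_c_mid in the frame of caddy above 0.088 m or y of ferrule_c_mid in the frame of caddy below -0.088 m) and (x of ferrule_d_mid in the frame of caddy above 0.07 m or x of ferrule_d_mid in the frame of caddy below -0.07 m or y of ferrule_d_mid in the frame of caddy above 0.088 m or y of ferrule_d_mid in the frame of caddy below -0.088 m)), for 0.2 s.
2. the picker hangs in its fork again, let go (distance between picker and hang_point below 0.015 m and angle between picker's own z axis and vertical below 0.1 rad and contact force between the fingers and picker below 0.1 N), for 0.2 s.
3. the narrow-bored ferrule has been held square against the bar's end and refused (x of ferrule_c_mid in the frame of bar_tip between -0.03 and -0.005 m and y of ferrule_c_mid in the frame of bar_tip between -0.008 and 0.008 m and z of ferrule_c_mid in the frame of bar_tip between -0.009 and 0.009 m and angle between the x axis of ferrule_c and the x axis of bar_tip, either way round below 0.2 rad and contact force between ferrule_c and mandrel above 0.5 N), for 0.05 s.
At the end, for the whole second after the job is handed in: Every sound ferrule is threaded on the sizing bar with its whole length on it (within 3 mm); the refused ferrule lies at rest in the scrap tin; the picker hangs upright in its fork within 15 mm of its place; the robot touches nothing (x of ferrule_a_mid in the frame of bar_tip between 0.014 and 0.105 m and y of ferrule_a_mid in the frame of bar_tip between -0.008 and 0.008 m and z of ferrule_a_mid in the frame of bar_tip between -0.008 and 0.006 m and angle between the x axis of each of ferrule_a, ferrule_b, ferrule_d and the x axis of bar_tip, either way round below 0.2 rad and x of ferrule_b_mid in the frame of bar_tip between 0.014 and 0.105 m and y of ferrule_b_mid in the frame of bar_tip between -0.008 and 0.008 m and z of ferrule_b_mid in the frame of bar_tip between -0.008 and 0.006 m and x of ferrule_d_mid in the frame of bar_tip between 0.014 and 0.105 m and y of ferrule_d_mid in the frame of bar_tip between -0.008 and 0.008 m and z of ferrule_d_mid in the frame of bar_tip between -0.008 and 0.006 m and x of ferrule_c_mid in the frame of scrap_tin between -0.06 and 0.06 m and y of ferrule_c_mid in the frame of scrap_tin between -0.05 and 0.05 m and height (world z) of ferrule_c_mid below 0.035 m and linear speed of ferrule_c below 0.03 m/s and distance between picker and hang_point below 0.015 m and angle between picker's own z axis and vertical below 0.1 rad).
It fails at once if a ferrule is taken by the fingers inside the caddy ((contact force between the fingers and ferrule_a above 0.5 N and not (x of ferrule_a_mid in the frame of caddy above 0.07 m or x of ferrule_a_mid in the frame of caddy below -0.07 m or y of ferrule_a_mid in the frame of caddy above 0.088 m or y of ferrule_a_mid in the frame of caddy below -0.088 m) and z of ferrule_a_mid in the frame of caddy below 0.1 m) or (contact force between the fingers and ferrule_b above 0.5 N and not (x of ferrule_b_mid in the frame of caddy above 0.07 m or x of ferrule_b_mid in the frame of caddy below -0.07 m or y of ferrule_b_mid in the frame of caddy above 0.088 m or y of ferrule_b_mid in the frame of caddy below -0.088 m) and z of ferrule_b_mid in the frame of caddy below 0.1 m) or (contact force between the fingers and ferrule_c above 0.5 N and not (x of ferrule_c_mid in the frame of caddy above 0.07 m or x of ferrule_c_mid in the frame of caddy below -0.07 m or y of ferrule_c_mid in the frame of caddy above 0.088 m or y of ferrule_c_mid in the frame of caddy below -0.088 m) and z of ferrule_c_mid in the frame of caddy below 0.1 m) or (contact force between the fingers and ferrule_d above 0.5 N and not (x of ferrule_d_mid in the frame of caddy above 0.07 m or x of ferrule_d_mid in the frame of caddy below -0.07 m or y of ferrule_d_mid in the frame of caddy above 0.088 m or y of ferrule_d_mid in the frame of caddy below -0.088 m) and z of ferrule_d_mid in the frame of caddy below 0.1 m)).
It fails at once if a ferrule is forced against the mandrel (over 60 N) (contact force between any of ferrule_a, ferrule_b, ferrule_c, ferrule_d and mandrel above 60 N).
It fails at once if the bottle, glass, palette knife or dipper cup is moved by more than 3 cm (distance of any of paint_bottle, water_glass, palette_knife, dipper from where it was at the start of the episode above 0.03 m).
Of ferrule_a, ferrule_b, ferrule_d only 1 to 3 are there at a start; the rules pass over those that are not, and their reading is None.
At some moment in a run one of ferrule_a, ferrule_b, ferrule_c, ferrule_d may be knocked a few centimetres aside while the robot is not near it.
It also fails if it takes over 210 s, if anything falls off the work surface, if the arm or the gripper's body presses on something with over 40 N, if the wrist force passes 120 N, or if a joint passes its speed limit or range.

## Working session

There is one attempt and no reset: what is moved stays moved. The work goes in short steps, Python scripts to look and compute and a tool call to move; the robot and the scene stay as the last step left them, time stands still between calls to the robot, and variables do not carry over. Pictures are saved under pics/ and viewed, at most 14 in all, crops included, and the job is handed in when it is done.

Besides the shell and the picture viewer there is one more tool, called in YAML: its name, and indented under it one key for each argument. carry_out: Moves the arm, as the interface text tells. Its arguments: {"type":"object","properties":{"plan":{"type":"array"},"squeeze":{"type":"number"}},"required":["plan"]}

```bash
ls; mkdir -p pics; python3 - <<'E'
from plant import r
import cv2,numpy as np
s=r.get_state();print({k:np.round(v,3).tolist() for k,v in s.items()})
a=r.snapshot("scene");b=r.snapshot("side")
for n,i in(("scene",a),("side",b)):
    cv2.imwrite(f"pics/{n}0.png",cv2.resize(i[:,:,::-1],(800,600),interpolation=cv2.INTER_CUBIC)); np.save(n+"0.npy",i); print(n,r.camera_params(n))
print(r.camera_params("wrist"))
E
```

```text
pics
{'clock': 0.0, 'q': [1.334, 0.69, -0.195, 1.566, 0.157, 0.902, -0.215], 'qd': [0.0, 0.001, -0.001, -0.0, 0.002, 0.001, -0.001], 'joint_torque': [0.001, -52.756, -1.267, -15.343, -0.053, 0.006, 0.0], 'tool_pos': [0.167, -0.602, 0.238], 'eef_rot': [0.991, 0.135, -0.0, -0.001], 'contact_force': [-0.738, 0.285, 0.251], 'moment': [0.03, -0.027, 0.032], 'finger_force': 0.0, 'opening': 1.003}
scene {'fx': 400.14960370214555, 'fy': 400.14960370214555, 'cx': 276.782491108648, 'cy': 207.14262143280618, 'position': array([1.16414362, 0.31418875, 1.02499295]), 'attitude': array([ 0.44464901,  0.84359612, -0.26379542, -0.14506837])}
side {'fx': 544.6590510573487, 'fy': 544.6590510573487, 'cx': 280.23271643648764, 'cy': 211.49599740859466, 'position': array([-0.18932241,  0.71089674,  1.31447779]), 'attitude': array([-0.36917676,  0.85852928, -0.32689497,  0.14062604])}
{'fx': 325.19226210127806, 'fy': 325.19226210127806, 'cx': 281.72829513176845, 'cy': 208.88683062445406, 'hand_eye': array([[-1.78624489e-03, -9.55471384e-01, -2.95078368e-01,
         7.52077140e-02],
       [ 9.99998041e-01, -1.45503490e-03, -1.34200684e-03,
         4.02039705e-04],
       [ 8.52899816e-04, -2.95080187e-01,  9.55472112e-01,
        -1.46267621e-01],
       [ 0.00000000e+00,  0.00000000e+00,  0.00000000e+00,
         1.00000000e+00]])}
```

View pics/scene0.png

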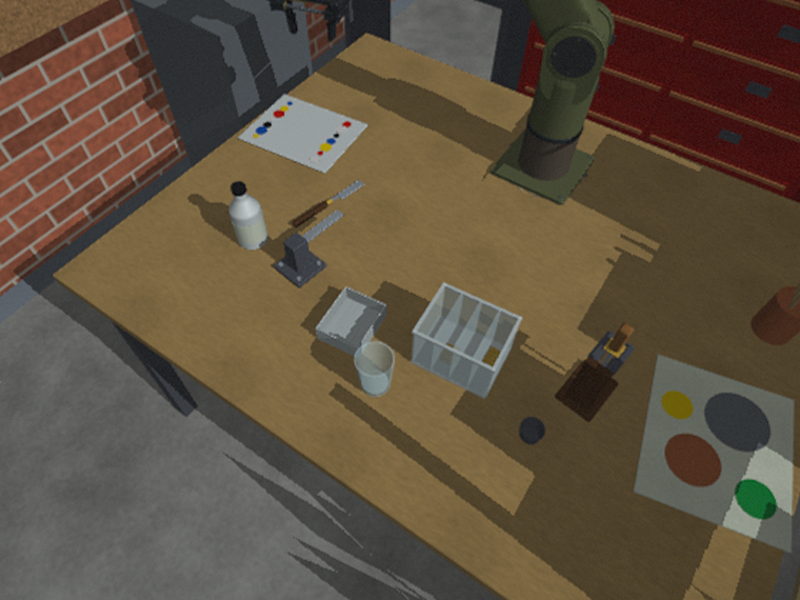

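View pics/side0.png

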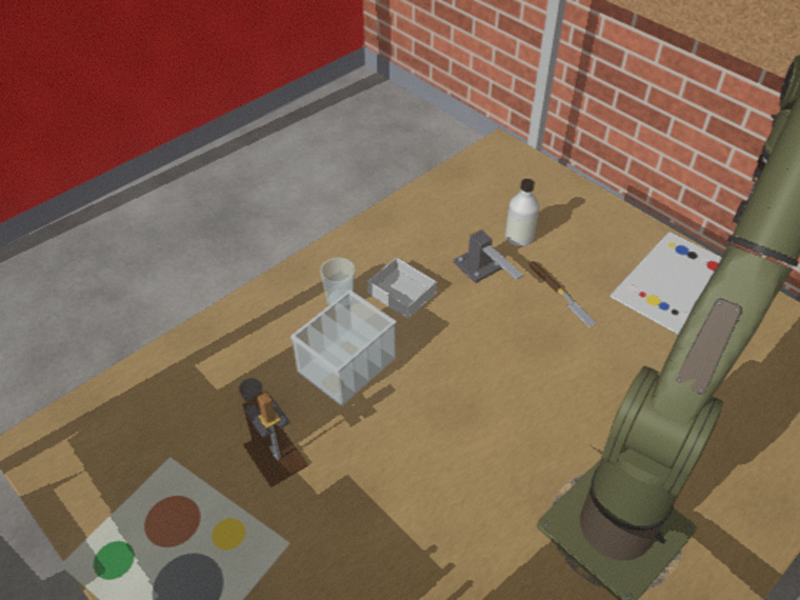

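Scene view: caddy at about (468,340), picker stand (600,370), tin (352,320), glass (375,368), mandrel (300,265), bottle (248,220). Side view shows the same from the back. Brass is visible in at least one well, at scene (492,355). I'll locate everything roughly, then use the wrist camera.

```bash
cat > h.py <<'E'
from plant import r
import cv2,numpy as np
from scipy.spatial.transform import Rotation as R
K=800/560
def ray(cam,uv,state=None,view=False):
    p=r.camera_params(cam); u,v=np.array(uv,float)/(K if view else 1)
    x,y=(u-p["cx"])/p["fx"],(v-p["cy"])/p["fy"]
    if cam!="wrist":
        return p["position"],R.from_quat(p["attitude"]).apply(np.array([x,y,1])/np.linalg.norm([x,y,1]))
    t=np.hypot(x,y); d=np.array([np.sin(t)*x/max(t,1e-9),np.sin(t)*y/max(t,1e-9),np.cos(t)])
    H=p["hand_eye"]; Rt=R.from_quat(state["eef_rot"])
    return Rt.apply(H[:3,3])+state["tool_pos"],Rt.apply(H[:3,:3]@d)
def onz(cam,uv,z,state=None,view=False):
    o,d=ray(cam,uv,state,view); return o+d*(z-o[2])/d[2]
def proj(cam,P,state=None):
    p=r.camera_params(cam); P=np.asarray(P,float)
    if cam!="wrist": c=R.from_quat(p["attitude"]).inv().apply(P-p["position"]); return np.array([p["fx"]*c[0]/c[2]+p["cx"],p["fy"]*c[1]/c[2]+p["cy"]])
    H=p["hand_eye"]; t=R.from_quat(state["eef_rot"]).inv().apply(P-state["tool_pos"]); c=H[:3,:3].T@(t-H[:3,3])
    rho=np.hypot(c[0],c[1]); th=np.arctan2(rho,c[2]); return np.array([p["fx"]*th*c[0]/rho+p["cx"],p["fy"]*th*c[1]/rho+p["cy"]])
def tri(*rays):
    A=np.zeros((3,3));b=np.zeros(3)
    for o,d in rays: M=np.eye(3)-np.outer(d,d);A+=M;b+=M@o
    P=np.linalg.solve(A,b); return P,[float(np.linalg.norm((np.eye(3)-np.outer(d,d))@(P-o))) for o,d in rays]
def snap(n,name,save=True,view=None):
    s=r.get_state(); i=r.snapshot(n); np.save(name+".npy",i); np.save(name+"_s.npy",s,allow_pickle=True)
    cv2.imwrite(f"pics/{name}.png",cv2.resize(i[:,:,::-1],(800,600),interpolation=cv2.INTER_CUBIC)); return s,i
def load(name): return np.load(name+"_s.npy",allow_pickle=True).item(),np.load(name+".npy")
def go(pos=None,yaw=None,s=None):
    "relative move: target TCP pos, tool-down with tool x axis at yaw (world)"
    s=s or r.get_state(); Q=R.from_quat(s["eef_rot"]); x=Q.apply([1,0,0])
    d=Q.inv().apply(np.array(pos)-s["tool_pos"]) if pos is not None else np.zeros(3)
    y0=np.arctan2(x[1],x[0]); yaw=y0 if yaw is None else yaw
    T=R.from_euler("z",yaw)*R.from_euler("x",np.pi); w=(Q.inv()*T).as_rotvec()
    print("xyz",np.round(d,4).tolist(),"rot",np.round(w,4).tolist(),"yaw0",round(float(y0),4),"pos",np.round(s["tool_pos"],4).tolist(),"F",np.round(s["contact_force"],1).tolist(),"op",round(s["opening"],3),"t",round(s["clock"],1))
E
python3 - <<'E'
from h import *
f=lambda c,u,v,z:print(c,u,v,z,onz(c,(u,v),z,None,True).round(3))
print("caddy rim"); [f("scene",*p,.12) for p in((445,285),(521,318),(491,367),(414,333))]; [f("side",*p,.12) for p in((350,293),(396,322),(343,362),(293,340))]
print("tin");[f("scene",*p,.04) for p in((348,289),(386,305),(356,340),(317,322))];[f("side",*p,.04) for p in((400,260),(437,287))]
print("mandrel base");[f("scene",*p,.012) for p in((275,267),(301,285),(326,264))]; f("scene",342,214,.078);f("side",520,275,.078)
print("picker",tri(ray("scene",(627,327),view=True),ray("side",(265,398),view=True)))
print("stand base");[f("scene",*p,0.01) for p in((557,393),(590,419),(617,382))];[f("side",*p,0.01) for p in((272,486),(309,462),(245,443))]
print("glass",onz("scene",(375,345),.1,None,True));print("bottle");f("scene",238,187,.17);f("side",527,185,.17)
print("dipper");f("scene",532,424,.03);f("side",252,388,.03)
E
```

```text
caddy rim
scene 445 285 0.12 [0.557 0.03  0.12 ]
scene 521 318 0.12 [0.542 0.189 0.12 ]
scene 491 367 0.12 [0.665 0.192 0.12 ]
scene 414 333 0.12 [0.684 0.04  0.12 ]
side 350 293 0.12 [0.673 0.038 0.12 ]
side 396 322 0.12 [0.55  0.022 0.12 ]
side 343 362 0.12 [0.547 0.165 0.12 ]
side 293 340 0.12 [0.656 0.201 0.12 ]
tin
scene 348 289 0.04 [ 0.63  -0.159  0.04 ]
scene 386 305 0.04 [ 0.618 -0.069  0.04 ]
scene 356 340 0.04 [ 0.721 -0.07   0.04 ]
scene 317 322 0.04 [ 0.732 -0.161  0.04 ]
side 400 260 0.04 [ 0.73  -0.159  0.04 ]
side 437 287 0.04 [ 0.611 -0.16   0.04 ]
mandrel base
scene 275 267 0.012 [ 0.659 -0.343  0.012]
scene 301 285 0.012 [ 0.664 -0.263  0.012]
scene 326 264 0.012 [ 0.587 -0.255  0.012]
scene 342 214 0.078 [ 0.492 -0.277  0.078]
side 520 275 0.078 [ 0.487 -0.292  0.078]
picker (array([0.52162685, 0.35595171, 0.2148672 ]), [0.0005916584735147711, 0.0005916584735148342])
stand base
scene 557 393 0.01 [0.582 0.311 0.01 ]
scene 590 419 0.01 [0.596 0.385 0.01 ]
scene 617 382 0.01 [0.493 0.398 0.01 ]
side 272 486 0.01 [0.486 0.399 0.01 ]
side 309 462 0.01 [0.478 0.317 0.01 ]
side 245 443 0.01 [0.596 0.381 0.01 ]
glass [ 0.73654509 -0.01134588  0.1       ]
bottle
scene 238 187 0.17 [ 0.62  -0.445  0.17 ]
side 527 185 0.17 [ 0.611 -0.445  0.17 ]
dipper
scene 532 424 0.03 [0.677 0.299 0.03 ]
side 252 388 0.03 [0.679 0.3   0.03 ]
```

```bash
python3 - <<'E'
from h import *
go((.5,-.2,.36),0)
E
```

```text
xyz [0.4283, -0.2981, -0.1216] rot [-0.0016, 0.0004, 0.2709] yaw0 0.2709 pos [0.167, -0.6017, 0.238] F [-0.2, -0.0, -0.7] op 1.0 t 0.1
```

carry_out:
  plan:
    - {"rot": [0, 0, 0.09], "xyz": [0.03, -0.02, -0.01], "grip": 0}
    - {"rot": [0, 0, 0.18], "xyz": [0.06, -0.04, -0.02], "grip": 0}
    - {"rot": [0, 0, 0.27], "xyz": [0.09, -0.06, -0.03], "grip": 0}
    - {"rot": [0, 0, 0.27], "xyz": [0.12, -0.08, -0.04], "grip": 0}
    - {"rot": [0, 0, 0.27], "xyz": [0.15, -0.1, -0.05], "grip": 0}
    - {"rot": [0, 0, 0.27], "xyz": [0.18, -0.12, -0.06], "grip": 0}
    - {"rot": [0, 0, 0.27], "xyz": [0.21, -0.14, -0.065], "grip": 0}
    - {"rot": [0, 0, 0.27], "xyz": [0.24, -0.16, -0.065], "grip": 0}

```text
clock: 0.77
tool_pos: [0.3569, -0.3827, 0.3047]
eef_rot: [1.0, 0.0, 0.001, 0.001]
contact_force: [-0.2, -0.2, -0.8]
opening: 0.997
finger_force: 0.0
```

```bash
python3 - <<'E'
from h import *
go((.5,-.2,.36),0)
E
```

```text
xyz [0.1433, -0.1825, -0.0553] rot [0.0014, -0.0014, 0.0007] yaw0 0.0007 pos [0.3569, -0.3827, 0.3047] F [-0.2, -0.2, -0.8] op 0.997 t 0.8
```

carry_out:
  plan:
    - {"rot": [0, 0, 0], "xyz": [0.143, -0.1825, -0.055], "grip": 0}
    - {"rot": [0, 0, 0], "xyz": [0.143, -0.1825, -0.055], "grip": 0}
    - {"rot": [0, 0, 0], "xyz": [0.143, -0.1825, -0.055], "grip": 0}
    - {"rot": [0, 0, 0], "xyz": [0.143, -0.1825, -0.055], "grip": 0}
    - {"rot": [0, 0, 0], "xyz": [0.143, -0.1825, -0.055], "grip": 0}
    - {"rot": [0, 0, 0], "xyz": [0.143, -0.1825, -0.055], "grip": 0}
    - {"rot": [0, 0, 0], "xyz": [0.143, -0.1825, -0.055], "grip": 0}
    - {"rot": [0, 0, 0], "xyz": [0.143, -0.1825, -0.055], "grip": 0}

```text
clock: 1.43
tool_pos: [0.4994, -0.1993, 0.3586]
eef_rot: [1.0, 0.003, 0.0, -0.0]
contact_force: [-0.2, -0.4, -1.0]
opening: 1.003
finger_force: 0.0
```

```bash
python3 - <<'E'
from h import *
snap("wrist","w1"); go((.5,-.2,.36),0)
E
```

```text
xyz [0.002, -0.0013, -0.0017] rot [0.0004, 0.0014, 0.0016] yaw0 0.0016 pos [0.498, -0.2013, 0.3583] F [0.2, 0.2, -0.2] op 1.001 t 1.5
```

carry_out:
  plan:
    - {"rot": [0, 0, 0], "xyz": [0.05, -0.31, -0.04], "grip": 0}
    - {"rot": [0, 0, 0], "xyz": [0.05, -0.31, -0.04], "grip": 0}
    - {"rot": [0, 0, 0], "xyz": [0.05, -0.31, -0.04], "grip": 0}
    - {"rot": [0, 0, 0], "xyz": [0.05, -0.31, -0.04], "grip": 0}
    - {"rot": [0, 0, 0], "xyz": [0.05, -0.31, -0.04], "grip": 0}
    - {"rot": [0, 0, 0], "xyz": [0.05, -0.31, -0.04], "grip": 0}
    - {"rot": [0, 0, 0], "xyz": [0.05, -0.31, -0.04], "grip": 0}
    - {"rot": [0, 0, 0], "xyz": [0.05, -0.31, -0.04], "grip": 0}

```text
clock: 2.15
tool_pos: [0.548, 0.1117, 0.3987]
eef_rot: [1.0, 0.001, -0.0, -0.001]
contact_force: [0.4, 0.6, -0.5]
opening: 0.999
finger_force: 0.0
```

```bash
python3 - <<'E'
from h import *
snap("wrist","w2"); go((.55,.11,.40),0)
E
```

```text
xyz [0.0016, 0.0067, -0.0011] rot [-0.0056, -0.0005, 0.0086] yaw0 0.0086 pos [0.5484, 0.1167, 0.3989] F [1.9, 3.4, 0.7] op 0.999 t 2.2
```

View pics/w2.png

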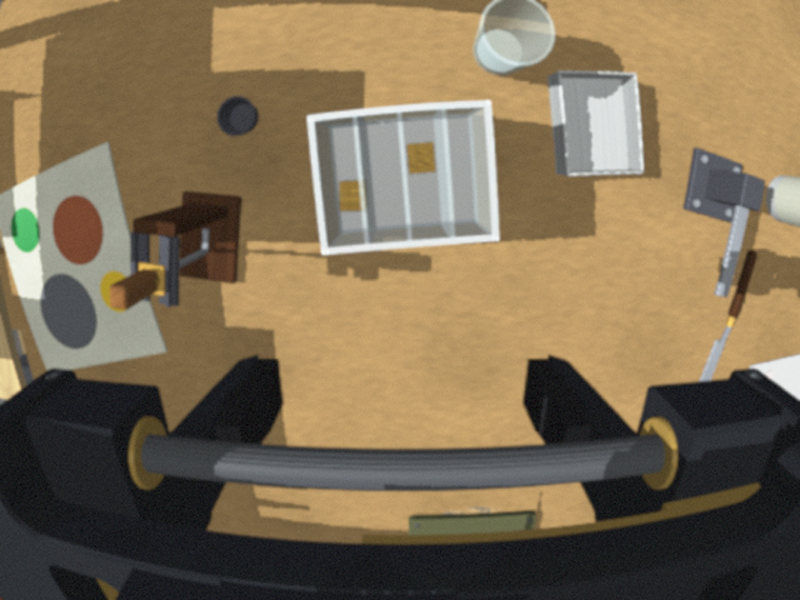

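View pics/w1.png

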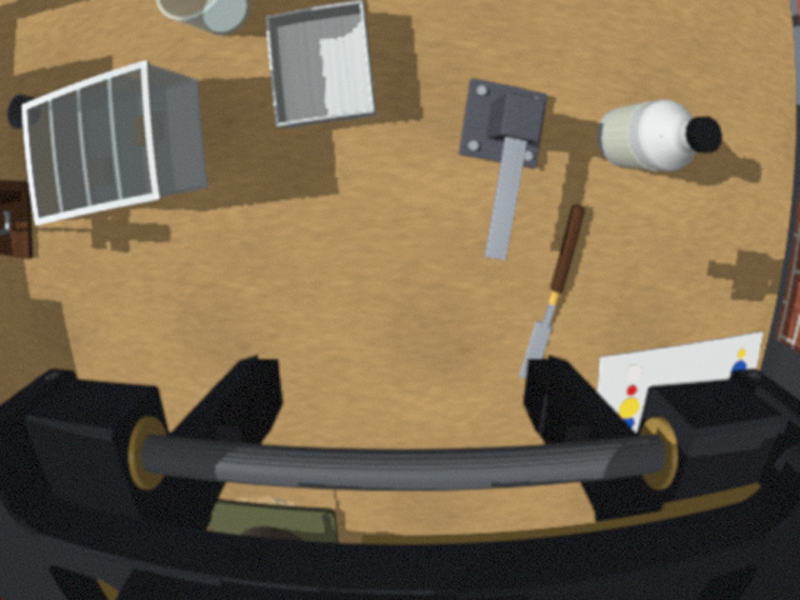

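w2 (from above): ferrules at (350,195) in the leftmost well and (421,157) in the third well from the left, so two in all. Picker handle (135,290), stand at left, tin (597,122). w1: bar from (513,140) to its tip at (497,255), knife and bottle to the right of it. Next I'll measure precisely from a settled pose.

```bash
python3 - <<'E'
from h import *
s,i=snap("wrist","w3"); 
hsv=cv2.cvtColor(i,cv2.COLOR_RGB2HSV)
rim=((hsv[:,:,1]<40)&(hsv[:,:,2]>175)).astype(np.uint8)
cs,_=cv2.findContours(rim,cv2.RETR_EXTERNAL,cv2.CHAIN_APPROX_NONE)
for c in sorted(cs,key=cv2.contourArea)[-3:]:
    h=cv2.convexHull(c); 
    eps=3; 
    a=cv2.approxPolyDP(h,0.04*cv2.arcLength(h,True),True)[:,0]
    print("white",cv2.contourArea(c),a.tolist(),[onz("wrist",p,.12,s).round(4).tolist() for p in a])
# ferrules: yellow, inside caddy box
m=cv2.inRange(hsv,(15,150,70),(28,255,255)); m=cv2.morphologyEx(m,cv2.MORPH_OPEN,np.ones((3,3)))
cs,_=cv2.findContours(m,cv2.RETR_EXTERNAL,cv2.CHAIN_APPROX_NONE)
for c in cs:
    if cv2.contourArea(c)>60:
        (u,v),wh,an=cv2.minAreaRect(c); 
        if 200<u<350 and v<190: print("ferr",round(u),round(v),cv2.contourArea(c),[onz("wrist",p,.022,s).round(4).tolist() for p in cv2.boxPoints(((u,v),wh,an))],onz("wrist",(u,v),.02,s).round(4))
cv2.imwrite("pics/crop.png",cv2.resize(i[60:240,60:360,::-1],(800,480),interpolation=cv2.INTER_CUBIC))
go((.55,.11,.40),0,s)
E
```

```text
white 1237.0 [[387, 9], [392, 30], [384, 42], [352, 50], [336, 36], [353, 0]] [[0.7728, -0.0209, 0.12], [0.7427, -0.0273, 0.12], [0.7242, -0.0158, 0.12], [0.7089, 0.028, 0.12], [0.7267, 0.0492, 0.12], [0.7806, 0.026, 0.12]]
white 2010.5 [[448, 53], [453, 122], [402, 123], [416, 69]] [[0.7218, -0.1125, 0.12], [0.6232, -0.1238, 0.12], [0.6151, -0.0438, 0.12], [0.6916, -0.0622, 0.12]]
white 12508.5 [[348, 72], [353, 169], [229, 177], [221, 80]] [[0.6786, 0.0332, 0.12], [0.5494, 0.0223, 0.12], [0.5367, 0.1889, 0.12], [0.6665, 0.1975, 0.12]]
xyz [0.0016, 0.0067, -0.0011] rot [-0.0056, -0.0005, 0.0086] yaw0 0.0086 pos [0.5484, 0.1167, 0.3989] F [1.9, 3.4, 0.7] op 0.999 t 2.2
```

View pics/crop.png

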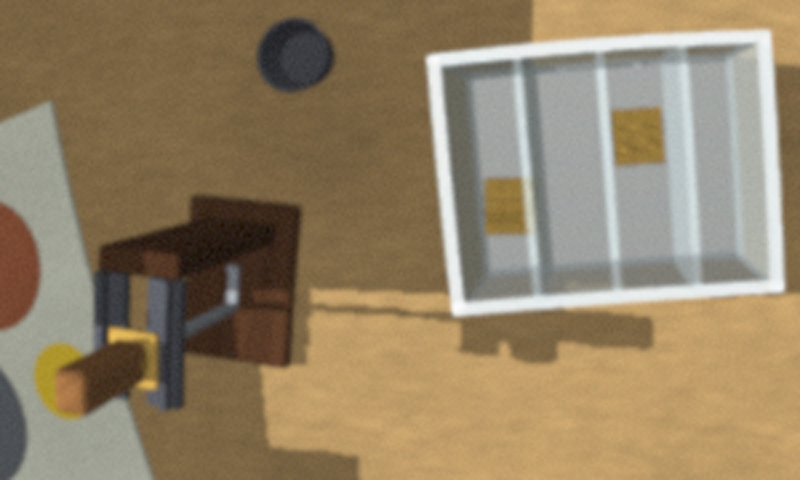

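Crop: ferrules at (638,136) and (505,206), the picker's foot tip at (233,268) with the shank bottom at (233,300), handle top (72,390).

```bash
python3 - <<'E'
from h import *
s,_=load("w3"); s,i=snap("wrist","w4"); s2=r.get_state(); print(s["tool_pos"].round(4) if hasattr(s["tool_pos"],'round') else s["tool_pos"], s2["tool_pos"], s2["clock"],s["clock"],s2["contact_force"],s2["qd"])
C=lambda u,v,d=(0,0):(60+u/2.667,60+v/2.667)
for n,st in(("s",s),):
    c=np.array([onz("wrist",p,.12,st) for p in ((348,72),(353,169),(229,177),(221,80))]);print("caddy",c.mean(0))
    x=(c[0]-c[1]+c[3]-c[2])/2;y=(c[3]-c[0]+c[2]-c[1])/2;print(x,y,"yaw",np.arctan2(x[1],x[0]),np.arctan2(-y[0],y[1]))
    yaw=(np.arctan2(x[1],x[0])+np.arctan2(-y[0],y[1]))/2
    for u,v in((638,136),(505,206)):
        P=onz("wrist",C(u,v),.024,st);q=R.from_euler("z",-yaw).apply(P-c.mean(0));print("ferr",P.round(4),"caddy",q.round(4))
    P=onz("wrist",C(233,302),.014,st);T=onz("wrist",C(233,266),.018,st);print("shank",P,"tip",T,"len",np.linalg.norm((T-P)[:2]),"yaw",np.arctan2(*(T-P)[1::-1]))
    H=onz("wrist",C(72,390),.215,st);print("handletop",H)
    for a,b in(((178,406),(185,280)),((97,345),(97,275))):
        A,B=(onz("wrist",C(*p),.155,st) for p in(a,b));print("prong",A,B,np.arctan2(*(B-A)[1::-1]))
    A,B=(onz("wrist",C(*p),.012,st) for p in((289,365),(300,207)));print("base edge",A,B,np.arctan2(*(B-A)[1::-1]))
# handle by hue from scene and side
for n in("scene","side"):
    im=np.load(n+"0.npy");h=cv2.cvtColor(im,cv2.COLOR_RGB2HSV);m=cv2.inRange(h,(5,120,90),(16,255,255))
    cs,_=cv2.findContours(m,0,1)
    for c in cs:
        x,y,w,hh=cv2.boundingRect(c)
        if cv2.contourArea(c)>30 and (n=="scene" and 400<x<450 and 200<y<270 or n=="side" and 160<x<210 and 250<y<310):print(n,x,y,w,hh,cv2.minAreaRect(c))
E
```

```text
[0.5481 0.1128 0.3984] [0.54804564 0.10892849 0.39809523] 2.3 2.25 [-0.14414663 -0.46463752  0.57335273] [ 0.04802308 -0.01014778  0.05787946  0.02619109  0.01786395  0.00371727
  0.00992853]
caddy [0.60727855 0.1055547  0.12      ]
[0.12936562 0.00949819 0.        ] [-0.01203437  0.16533242  0.        ] yaw 0.07328976628890979 0.07266077459929138
ferr [0.6242 0.0864 0.024 ] caddy [ 0.0155 -0.0204 -0.096 ]
ferr [0.582  0.1655 0.024 ] caddy [-0.0209  0.0617 -0.096 ]
shank [0.5235243 0.34994   0.014    ] tip [0.54812613 0.3460744  0.018     ] len 0.02490367606382855 yaw -0.15585257633217542
handletop [0.52344236 0.34822441 0.215     ]
prong [0.49686932 0.32463453 0.155     ] [0.56178858 0.31238954 0.155     ] -0.18642857900782067
prong [0.52972635 0.37008878 0.155     ] [0.56646212 0.36489249 0.155     ] -0.14051820750553007
base edge [0.4797361  0.31393239 0.012     ] [0.58389137 0.29883003 0.012     ] -0.14399500877372412
scene 435 226 9 17 ((436.2691955566406, 233.84613037109375), (7.488452911376953, 14.976905822753906), 33.6900634765625)
side 180 275 11 21 ((185.8823699951172, 285.0294189453125), (20.372989654541016, 8.973817825317383), 75.96376037597656)
```

carry_out:
  plan:
    - {"rot": [0, 0, 0], "xyz": [-0.03, -0.04, 0], "grip": 0}
    - {"rot": [0, 0, 0], "xyz": [-0.055, -0.075, 0], "grip": 0}
    - {"rot": [0, 0, 0], "xyz": [-0.08, -0.11, 0], "grip": 0}
    - {"rot": [0, 0, 0], "xyz": [-0.08, -0.13, 0], "grip": 0}
    - {"rot": [0, 0, 0], "xyz": [-0.08, -0.13, 0], "grip": 0}
    - {"rot": [0, 0, 0], "xyz": [-0.08, -0.13, 0], "grip": 0}
    - {"rot": [0, 0, 0], "xyz": [-0.08, -0.13, 0], "grip": 0}
    - {"rot": [0, 0, 0], "xyz": [-0.08, -0.13, 0], "grip": 0}

```text
clock: 2.97
tool_pos: [0.4694, 0.2353, 0.3983]
eef_rot: [1.0, -0.002, 0.0, 0.001]
contact_force: [0.1, 0.3, 0.1]
opening: 0.998
finger_force: 0.0
```

carry_out:
  plan:
    - {"rot": [0, 0, 0], "xyz": [0, 0, 0], "grip": 0}
    - {"rot": [0, 0, 0], "xyz": [0, 0, 0], "grip": 0}
    - {"rot": [0, 0, 0], "xyz": [0, 0, 0], "grip": 0}
    - {"rot": [0, 0, 0], "xyz": [0, 0, 0], "grip": 0}
    - {"rot": [0, 0, 0], "xyz": [0, 0, 0], "grip": 0}
    - {"rot": [0, 0, 0], "xyz": [0, 0, 0], "grip": 0}

```text
clock: 3.47
tool_pos: [0.4682, 0.2387, 0.3987]
eef_rot: [1.0, 0.0, 0.0, 0.0]
contact_force: [-0.2, 0.3, -0.7]
opening: 0.999
finger_force: 0.0
```

```bash
python3 - <<'E'
from h import *
s,i=snap("wrist","w5"); s2=r.get_state(); print(s["tool_pos"],s2["tool_pos"],s["eef_rot"],s2["contact_force"])
cv2.imwrite("pics/w5c.png",cv2.resize(i[20:290,120:480,::-1],(800,600),interpolation=cv2.INTER_CUBIC))
E
```

```text
[0.46819137 0.2387092  0.39869413] [0.4681255  0.2388043  0.39868535] [9.99999926e-01 3.81462596e-04 4.40108603e-05 3.08586944e-05] [-0.48470715 -0.60276177  0.30966346]
```

View pics/w5c.png

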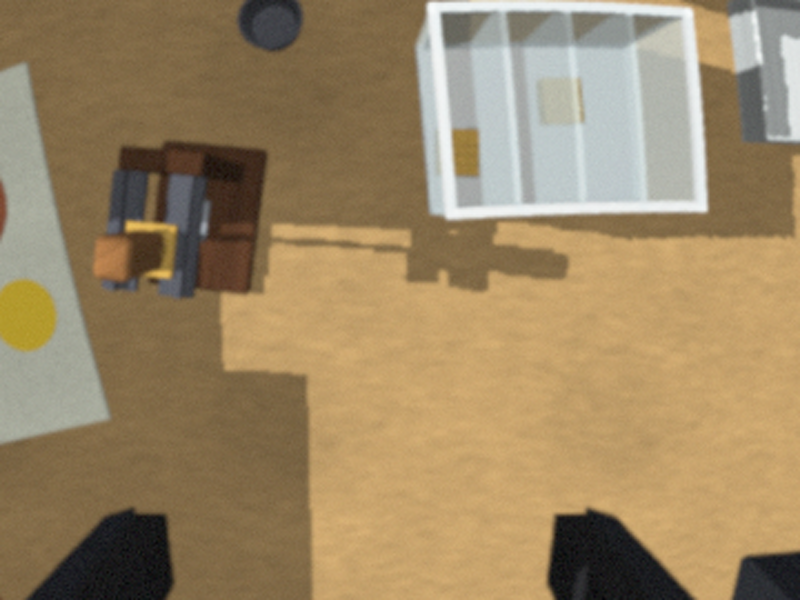

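w5c: handle top face centre (112,258), collar's right edge x≈175 between y 221 and 276, caddy rim corners (429,4), (692,10), (707,211), (446,217), ferrules (562,100) and (466,152, partly hidden by a wall).

```bash
python3 - <<'E'
from h import *
s,i=load("w5"); C=lambda u,v:(120+u/2.2222,20+v/2.2222)
f=lambda u,v,z:onz("wrist",C(u,v),z,s)
c=np.array([f(*p,.12) for p in((692,8),(707,211),(446,217),(428,4))]);x=(c[0]-c[1]+c[3]-c[2])/2;y=(c[3]-c[0]+c[2]-c[1])/2
yaw=(np.arctan2(x[1],x[0])+np.arctan2(-y[0],y[1]))/2;print("caddy",c.mean(0),np.linalg.norm(x),np.linalg.norm(y),"yaw",np.arctan2(x[1],x[0]),np.arctan2(-y[0],y[1]))
for u,v in((561,100),(466,152)):
    P=f(u,v,.024);print("ferr",P.round(4),R.from_euler("z",-yaw).apply(P-c.mean(0)).round(4))
print("handle",f(112,258,.215))
a,b=f(177,222,.153),f(174,276,.153);print("collar edge",a,b,"yaw",np.arctan2(*(a-b)[1::-1]))
for p,q,z in(((207,176),(192,297),.155),((167,176),(158,290),.155),((266,152),(249,292),.012)):
    a,b=f(*q,z),f(*p,z);print("edge",a.round(4),b.round(4),"yaw",np.arctan2(*(b-a)[1::-1]))
print("tri handle",tri(ray("wrist",C(112,258),s),ray("scene",(439,228.5)),ray("side",(184.5,277))))
E
```

```text
caddy [0.60726532 0.10966043 0.12      ] 0.13011810712959168 0.16768272223446995 yaw 0.08323958543693236 0.0846642000154057
ferr [0.6243 0.0927 0.024 ] [ 0.0156 -0.0184 -0.096 ]
ferr [0.5818 0.1626 0.024 ] [-0.0209  0.0549 -0.096 ]
handle [0.52158076 0.35512128 0.215     ]
collar edge [0.53572981 0.33816036 0.153     ] [0.50576248 0.341003   0.153     ] yaw -0.0945748895258638
edge [0.4939 0.3307 0.155 ] [0.5602 0.3203 0.155 ] yaw -0.15590456605142775
edge [0.4984 0.3501 0.155 ] [0.5614 0.3427 0.155 ] yaw -0.11765256059938467
edge [0.4785 0.3208 0.012 ] [0.5825 0.3063 0.012 ] yaw -0.1384695698958353
tri handle (array([0.52315306, 0.35525183, 0.21860973]), [0.0019013172424197865, 0.000926748267034151, 0.0012700962785743418])
```

carry_out:
  plan:
    - {"rot": [0, 0, 0.1], "xyz": [0.02, -0.035, 0.01], "grip": 0}
    - {"rot": [0, 0, 0.13], "xyz": [0.04, -0.07, 0.02], "grip": 0}
    - {"rot": [0, 0, 0.13], "xyz": [0.054, -0.1, 0.05], "grip": 0}
    - {"rot": [0, 0, 0.13], "xyz": [0.054, -0.116, 0.08], "grip": 0}
    - {"rot": [0, 0, 0.13], "xyz": [0.054, -0.116, 0.1], "grip": 0}
    - {"rot": [0, 0, 0.13], "xyz": [0.054, -0.116, 0.14], "grip": 0}
    - {"rot": [0, 0, 0.13], "xyz": [0.054, -0.116, 0.16], "grip": 0}
    - {"rot": [0, 0, 0.13], "xyz": [0.054, -0.116, 0.16], "grip": 0}

```text
clock: 4.18
tool_pos: [0.5193, 0.3528, 0.2335]
eef_rot: [0.998, -0.064, -0.004, 0.004]
contact_force: [-0.8, -0.3, -0.3]
opening: 1.001
finger_force: 0.0
```

carry_out:
  plan:
    - {"rot": [0, 0, 0], "xyz": [0, 0, 0.02], "grip": 0}
    - {"rot": [0, 0, 0], "xyz": [0, 0, 0.04], "grip": 0}
    - {"rot": [0, 0, 0], "xyz": [0, 0, 0.06], "grip": 0}
    - {"rot": [0, 0, 0], "xyz": [0, 0, 0.074], "grip": 0}
    - {"rot": [0, 0, 0], "xyz": [0, 0, 0.074], "grip": 0}
    - {"rot": [0, 0, 0], "xyz": [0, 0, 0.074], "grip": 0}
    - {"rot": [0, 0, 0], "xyz": [0, 0, 0.074], "grip": 0}
    - {"rot": [0, 0, 0], "xyz": [0, 0, 0.074], "grip": 0}

```text
clock: 4.85
tool_pos: [0.5231, 0.3556, 0.1666]
eef_rot: [0.998, -0.065, 0.001, -0.001]
contact_force: [0.6, -0.0, -0.3]
opening: 0.999
finger_force: 0.0
```

```bash
python3 - <<'E'
from h import *
go((.522,.355,.165),-.13)
E
```

```text
xyz [-0.0011, 0.0007, 0.0016] rot [-0.0024, -0.0025, 0.0006] yaw0 -0.1294 pos [0.5231, 0.3556, 0.1666] F [0.6, -0.0, -0.3] op 0.999 t 4.8
```

carry_out:
  plan:
    - {"rot": [0, 0, 0], "xyz": [0, 0, 0], "grip": 255}
    - {"rot": [0, 0, 0], "xyz": [0, 0, 0], "grip": 255}
    - {"rot": [0, 0, 0], "xyz": [0, 0, 0], "grip": 255}
    - {"rot": [0, 0, 0], "xyz": [0, 0, 0], "grip": 255}
    - {"rot": [0, 0, 0], "xyz": [0, 0, 0], "grip": 255}
    - {"rot": [0, 0, 0], "xyz": [0, 0, 0], "grip": 255}
    - {"rot": [0, 0, 0], "xyz": [0, 0, 0], "grip": 255}
    - {"rot": [0, 0, 0], "xyz": [0, 0, 0], "grip": 255}
  squeeze: 45

```text
clock: 5.52
tool_pos: [0.522, 0.3548, 0.1646]
eef_rot: [0.998, -0.065, -0.0, 0.0]
contact_force: [-0.2, -1.3, -0.9]
opening: 0.42
finger_force: 0.0
```

```bash
python3 - <<'E'
from h import *
go((.522,.355,.165),-.13)
E
```

```text
xyz [-0.0001, -0.0002, -0.0004] rot [0.0001, 0.0001, 0.0008] yaw0 -0.1292 pos [0.522, 0.3548, 0.1646] F [-0.2, -1.3, -0.9] op 0.42 t 5.5
```

carry_out:
  plan:
    - {"rot": [0, 0, 0], "xyz": [0, 0, 0], "grip": 255}
    - {"rot": [0, 0, 0], "xyz": [0, 0, 0], "grip": 255}
    - {"rot": [0, 0, 0], "xyz": [0, 0, 0], "grip": 255}
    - {"rot": [0, 0, 0], "xyz": [0, 0, 0], "grip": 255}
    - {"rot": [0, 0, 0], "xyz": [0, 0, 0], "grip": 255}
    - {"rot": [0, 0, 0], "xyz": [0, 0, 0], "grip": 255}
    - {"rot": [0, 0, 0], "xyz": [0, 0, 0], "grip": 255}

```text
clock: 6.1
tool_pos: [0.522, 0.3549, 0.1647]
eef_rot: [0.998, -0.064, 0.0, -0.0]
contact_force: [0.3, 0.9, -1.5]
opening: 0.222
finger_force: 45.0
```

```bash
python3 - <<'E'
from h import *
go((.522,.355,.165),-.13)
E
```

```text
xyz [-0.0001, -0.0001, -0.0003] rot [-0.0, -0.0, 0.0009] yaw0 -0.1291 pos [0.522, 0.3549, 0.1647] F [0.3, 0.9, -1.5] op 0.222 t 6.1
```

carry_out:
  plan:
    - {"rot": [0, 0, 0], "xyz": [0, 0, -0.008], "grip": 255}
    - {"rot": [0, 0, 0], "xyz": [0, 0, -0.014], "grip": 255}
    - {"rot": [0, 0, 0], "xyz": [0, 0, -0.014], "grip": 255}
    - {"rot": [0, 0, 0], "xyz": [-0.015, 0, -0.014], "grip": 255}
    - {"rot": [0, 0, 0], "xyz": [-0.035, 0, -0.014], "grip": 255}
    - {"rot": [0, 0, 0], "xyz": [-0.055, 0, -0.014], "grip": 255}
    - {"rot": [0, 0, 0], "xyz": [-0.075, 0, -0.014], "grip": 255}
    - {"rot": [0, 0, 0], "xyz": [-0.075, 0, -0.014], "grip": 255}

```text
clock: 6.77
tool_pos: [0.4428, 0.3658, 0.1789]
eef_rot: [0.998, -0.062, -0.002, 0.0]
contact_force: [-0.0, 0.7, -1.4]
opening: 0.222
finger_force: 45.0
```

carry_out:
  plan:
    - {"rot": [0, 0, 0], "xyz": [0, 0, -0.03], "grip": 255}
    - {"rot": [0, 0, 0], "xyz": [0, 0, -0.06], "grip": 255}
    - {"rot": [0, 0, 0], "xyz": [0, 0, -0.09], "grip": 255}
    - {"rot": [0, 0, 0], "xyz": [0, 0, -0.12], "grip": 255}
    - {"rot": [0, 0, 0], "xyz": [0, 0, -0.15], "grip": 255}
    - {"rot": [0, 0, 0], "xyz": [0, 0, -0.15], "grip": 255}
    - {"rot": [0, 0, 0], "xyz": [0, 0, -0.15], "grip": 255}
    - {"rot": [0, 0, 0], "xyz": [0, 0, -0.15], "grip": 255}

```text
clock: 7.43
tool_pos: [0.4476, 0.3638, 0.3281]
eef_rot: [0.998, -0.065, -0.0, 0.001]
contact_force: [0.2, -0.1, -0.3]
opening: 0.228
finger_force: 45.0
```

```bash
python3 - <<'E'
from h import *
go((.5705,.0874,.32),.083);print(r.get_state()["q"].round(3))
E
```

```text
xyz [0.1576, 0.2582, 0.0083] rot [0.0012, 0.0007, -0.2126] yaw0 -0.1296 pos [0.4476, 0.3638, 0.3281] F [0.2, -0.1, -0.3] op 0.228 t 7.4
[-0.672  0.526 -0.152  1.594  0.089  1.03  -2.55 ]
```

carry_out:
  plan:
    - {"rot": [0, 0, -0.03], "xyz": [0.02, 0.033, 0], "grip": 255}
    - {"rot": [0, 0, -0.06], "xyz": [0.04, 0.065, 0], "grip": 255}
    - {"rot": [0, 0, -0.09], "xyz": [0.06, 0.098, 0], "grip": 255}
    - {"rot": [0, 0, -0.12], "xyz": [0.08, 0.13, 0], "grip": 255}
    - {"rot": [0, 0, -0.15], "xyz": [0.1, 0.163, 0], "grip": 255}
    - {"rot": [0, 0, -0.18], "xyz": [0.12, 0.196, 0], "grip": 255}
    - {"rot": [0, 0, -0.213], "xyz": [0.14, 0.229, 0.004], "grip": 255}
    - {"rot": [0, 0, -0.213], "xyz": [0.1576, 0.2582, 0.008], "grip": 255}

```text
clock: 8.1
tool_pos: [0.5707, 0.0847, 0.3189]
eef_rot: [0.999, 0.042, -0.001, 0.001]
contact_force: [1.2, -0.1, -0.4]
opening: 0.224
finger_force: 45.0
```

carry_out:
  plan:
    - {"rot": [0, 0, 0], "xyz": [0, 0, 0], "grip": 255}
    - {"rot": [0, 0, 0], "xyz": [0, 0, 0], "grip": 255}
    - {"rot": [0, 0, 0], "xyz": [0, 0, 0], "grip": 255}
    - {"rot": [0, 0, 0], "xyz": [0, 0, 0], "grip": 255}
    - {"rot": [0, 0, 0], "xyz": [0, 0, 0], "grip": 255}
    - {"rot": [0, 0, 0], "xyz": [0, 0, 0], "grip": 255}

```text
clock: 8.6
tool_pos: [0.5703, 0.0896, 0.3207]
eef_rot: [0.999, 0.043, -0.0, -0.0]
contact_force: [0.2, -0.0, -0.4]
opening: 0.221
finger_force: 45.0
```

```bash
python3 - <<'E'
from h import *
s,i=snap("wrist","w6"); go((.5705,.0874,.32),.083)
b=r.snapshot("scene"); np.save("sc6.npy",b)
o=np.zeros((600,800,3),np.uint8)
o[:300,:]=cv2.resize(i[0:210,0:560,::-1],(800,300),interpolation=cv2.INTER_CUBIC)
o[300:,:400]=cv2.resize(i[0:300,160:460,::-1],(400,300) ,interpolation=cv2.INTER_CUBIC)
o[300:,400:]=cv2.resize(b[150:290,260:400,::-1],(400,300),interpolation=cv2.INTER_CUBIC)
cv2.imwrite("pics/m6.png",o)
E
```

```text
xyz [-0.0001, 0.0019, 0.0008] rot [-0.0002, 0.0, 0.0028] yaw0 0.0858 pos [0.5704, 0.0893, 0.3208] F [-0.2, 0.6, -0.4] op 0.224 t 8.7
```

View pics/m6.png

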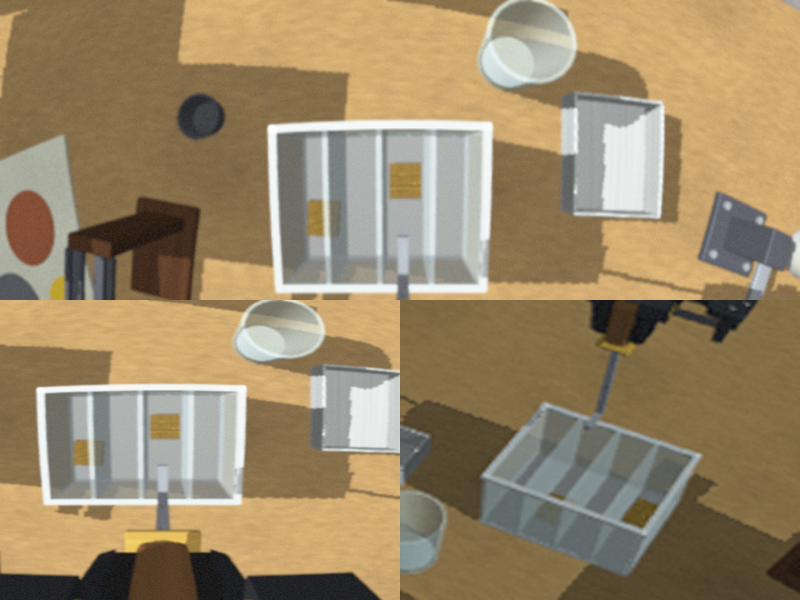

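Montage: hook tip at (403,237), ferrules at (405,181) and (322,218), rim corners (269,127), (491,124), (487,290), (277,291).

```bash
python3 - <<'E'
from h import *
s,i=load("w6"); f=lambda u,v,z:onz("wrist",(u,v),z,s,True)
c=np.array([f(*p,.12) for p in((491,124),(487,290),(277,291),(268,126))]);x=(c[0]-c[1]+c[3]-c[2])/2;y=(c[3]-c[0]+c[2]-c[1])/2
yaw=(np.arctan2(x[1],x[0])+np.arctan2(-y[0],y[1]))/2;print("caddy",c.mean(0),np.linalg.norm(x),np.linalg.norm(y),"yaw",np.arctan2(x[1],x[0]),np.arctan2(-y[0],y[1]))
L=lambda P:R.from_euler("z",-yaw).apply(P-c.mean(0)).round(4)
h=cv2.cvtColor(i,cv2.COLOR_RGB2HSV)
m=cv2.inRange(h,(15,110,60),(32,255,255));m[:,:205]=0;m[:,300:]=0;m[:110]=0;m[175:]=0
for c_ in cv2.findContours(m,0,1)[0]:
    if cv2.contourArea(c_)>60:
        X=cv2.boundingRect(c_);print(X,cv2.contourArea(c_),"near/far edges",[L(onz("wrist",(X[0]+X[2]/2,v),.024,s)) for v in (X[1]+X[3],X[1])],"mid",L(onz("wrist",(X[0]+X[2]/2,X[1]+X[3]/2),.024,s)))
z=s["tool_pos"][2]-.1507+.007
T=f(403,236,z);print("tip",T,L(T), "expected", s["tool_pos"]+np.array([.0275*np.cos(.086),.0275*np.sin(.086),0]))
print("tcp in caddy",L(s["tool_pos"]))
print("wall tops well3", [L(f(u,v,.12)) for u,v in((378,130),(436,129))],[L(f(u,v,.12)) for u,v in((377,285),(433,285))])
E
```

```text
caddy [0.60770301 0.10998703 0.12      ] 0.1288345475275401 0.16655400466205714 yaw 0.09233680310841928 0.08526085303491727
(216, 141, 10, 24) 187.0 near/far edges [array([-0.0364,  0.0675, -0.096 ]), array([-0.0028,  0.0662, -0.096 ])] mid [-0.0195  0.0668 -0.096 ]
(274, 115, 20, 23) 418.0 near/far edges [array([-0.0001, -0.0203, -0.096 ]), array([ 0.0313, -0.0204, -0.096 ])] mid [ 0.0156 -0.0203 -0.096 ]
tip [0.59710994 0.09131099 0.17696132] [-0.0122 -0.0177  0.057 ] expected [0.59767529 0.09191804 0.32066132]
tcp in caddy [-0.0391 -0.017   0.2007]
wall tops well3 [array([0.0582, 0.0004, 0.    ]), array([ 0.0589, -0.0421,  0.    ])] [array([-0.0601,  0.0027,  0.    ]), array([-0.0602, -0.0408,  0.    ])]
```

carry_out:
  plan:
    - {"rot": [0, 0, 0], "xyz": [0, 0.003, 0], "grip": 255}
    - {"rot": [0, 0, 0], "xyz": [0, 0.003, 0.02], "grip": 255}
    - {"rot": [0, 0, 0], "xyz": [0, 0.003, 0.05], "grip": 255}
    - {"rot": [0, 0, 0], "xyz": [0, 0.003, 0.08], "grip": 255}
    - {"rot": [0, 0, 0], "xyz": [0, 0.003, 0.11], "grip": 255}
    - {"rot": [0, 0, 0], "xyz": [0, 0.003, 0.135], "grip": 255}
    - {"rot": [0, 0, 0], "xyz": [0, 0.003, 0.15], "grip": 255}
    - {"rot": [0, 0, 0], "xyz": [0, 0.003, 0.15], "grip": 255}

```text
clock: 9.37
tool_pos: [0.5687, 0.0844, 0.1675]
eef_rot: [0.999, 0.042, -0.003, 0.001]
contact_force: [-0.4, -1.1, -1.1]
opening: 0.223
finger_force: 45.0
```

carry_out:
  plan:
    - {"rot": [0, 0, 0], "xyz": [0, 0, 0.004], "grip": 255}
    - {"rot": [0, 0, 0], "xyz": [0, 0, 0.007], "grip": 255}
    - {"rot": [0, 0, 0], "xyz": [0, 0, 0.009], "grip": 255}
    - {"rot": [0, 0, 0], "xyz": [0, 0, 0.009], "grip": 255}
    - {"rot": [0, 0, 0], "xyz": [0, 0, 0.009], "grip": 255}
    - {"rot": [0, 0, 0], "xyz": [0, 0, 0.009], "grip": 255}

```text
clock: 9.87
tool_pos: [0.5714, 0.0851, 0.1624]
eef_rot: [0.999, 0.042, 0.001, -0.0]
contact_force: [0.6, 0.6, -1.5]
opening: 0.223
finger_force: 45.0
```

```bash
cat >> h.py <<'E'
CC=np.array([.6077,.110,0]);CY=.087
def cad(P): return R.from_euler("z",-CY).apply(np.asarray(P)-CC).round(4)
def cadw(x,y,z): return R.from_euler("z",CY).apply([x,y,z])+CC
E
python3 - <<'E'
from h import *
go(None,.087);print(cad(r.get_state()["tool_pos"]))
E
```

```text
xyz [0.0, 0.0, 0.0] rot [-0.0001, -0.0012, -0.0032] yaw0 0.0838 pos [0.5714, 0.0851, 0.1624] F [0.6, 0.6, -1.5] op 0.223 t 9.9
[-0.0384 -0.0216  0.1624]
```

carry_out:
  plan:
    - {"rot": [0, 0, 0], "xyz": [0, -0.001, 0.001], "grip": 255}
    - {"rot": [0, 0, 0], "xyz": [0.005, -0.001, 0.001], "grip": 255}
    - {"rot": [0, 0, 0], "xyz": [0.01, -0.001, 0.001], "grip": 255}
    - {"rot": [0, 0, 0], "xyz": [0.015, -0.001, 0.001], "grip": 255}
    - {"rot": [0, 0, 0], "xyz": [0.02, -0.001, 0.001], "grip": 255}
    - {"rot": [0, 0, 0], "xyz": [0.025, -0.001, 0.001], "grip": 255}
    - {"rot": [0, 0, 0], "xyz": [0.029, -0.001, 0.001], "grip": 255}
    - {"rot": [0, 0, 0], "xyz": [0.032, -0.001, 0.001], "grip": 255}

```text
clock: 10.53
tool_pos: [0.6035, 0.0888, 0.1607]
eef_rot: [0.999, 0.042, 0.0, -0.0]
contact_force: [-0.3, 0.3, -0.8]
opening: 0.225
finger_force: 45.0
```

carry_out:
  plan:
    - {"rot": [0, 0, 0], "xyz": [0, 0, 0], "grip": 255}
    - {"rot": [0, 0, 0], "xyz": [0, 0, 0], "grip": 255}
    - {"rot": [0, 0, 0], "xyz": [0, 0, -0.003], "grip": 255}
    - {"rot": [0, 0, 0], "xyz": [0, 0, -0.006], "grip": 255}
    - {"rot": [0, 0, 0], "xyz": [0, 0, -0.01], "grip": 255}
    - {"rot": [0, 0, 0], "xyz": [0, 0, -0.015], "grip": 255}
    - {"rot": [0, 0, 0], "xyz": [0, 0, -0.02], "grip": 255}
    - {"rot": [0, 0, 0], "xyz": [0, 0, -0.02], "grip": 255}

```text
clock: 11.2
tool_pos: [0.6035, 0.0889, 0.1822]
eef_rot: [0.999, 0.042, 0.001, -0.0]
contact_force: [0.6, 0.1, -0.7]
opening: 0.223
finger_force: 45.0
```

```bash
python3 - <<'E'
from h import *
go(None,.087);print(cad(r.get_state()["tool_pos"]))
s,i=snap("wrist","w7");b=r.snapshot("scene");d=r.snapshot("side")
o=np.zeros((600,800,3),np.uint8)
o[:,:400]=cv2.resize(i[60:330,190:370,::-1],(400,600),interpolation=cv2.INTER_CUBIC)
o[:300,400:]=cv2.resize(b[190:285,280:400,::-1],(400,300),interpolation=cv2.INTER_CUBIC)
o[300:,400:]=cv2.resize(d[195:290,195:315,::-1],(400,300),interpolation=cv2.INTER_CUBIC)
cv2.imwrite("pics/m7.png",o)
E
```

```text
xyz [0.0, 0.0, 0.0] rot [-0.0002, -0.0024, -0.0032] yaw0 0.0838 pos [0.6035, 0.0889, 0.1822] F [0.6, 0.1, -0.7] op 0.223 t 11.2
[-0.006  -0.0206  0.1822]
```

View pics/m7.png

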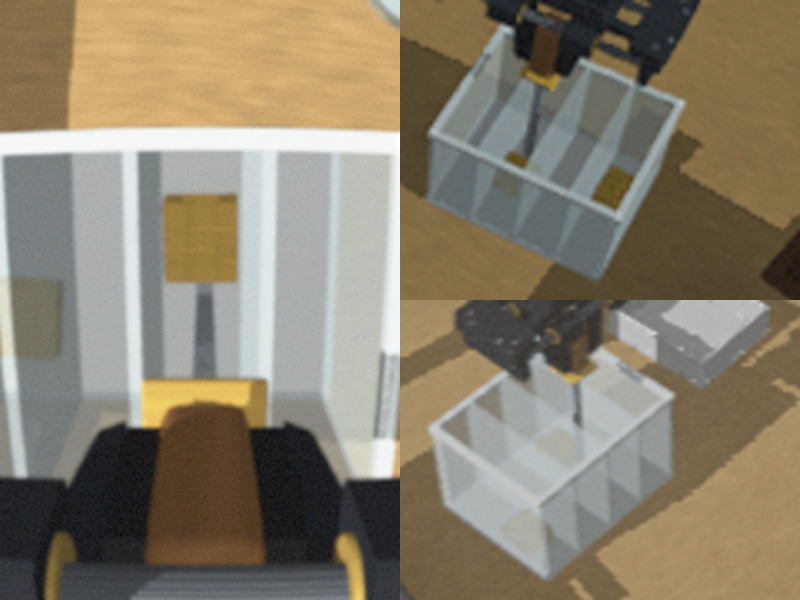

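Ferrule 1 is on the hook: the shank meets its near edge at (203,283). Lift it and lay it in front of the caddy.

carry_out:
  plan:
    - {"rot": [0, 0, 0], "xyz": [0, 0, -0.018], "grip": 255}
    - {"rot": [0, 0, 0], "xyz": [0, 0, -0.036], "grip": 255}
    - {"rot": [0, 0, 0], "xyz": [0, 0, -0.054], "grip": 255}
    - {"rot": [0, 0, 0], "xyz": [0, 0, -0.072], "grip": 255}
    - {"rot": [0, 0, 0], "xyz": [0, 0, -0.09], "grip": 255}
    - {"rot": [0, 0, 0], "xyz": [0, 0, -0.108], "grip": 255}
    - {"rot": [0, 0, 0], "xyz": [0, 0, -0.125], "grip": 255}
    - {"rot": [0, 0, 0], "xyz": [0, 0, -0.135], "grip": 255}

```text
clock: 12.02
tool_pos: [0.6032, 0.0889, 0.3174]
eef_rot: [0.999, 0.042, 0.001, -0.0]
contact_force: [0.4, -0.1, -1.5]
opening: 0.221
finger_force: 45.0
```

carry_out:
  plan:
    - {"rot": [0, 0, 0], "xyz": [0, 0, 0], "grip": 255}
    - {"rot": [0, 0, 0], "xyz": [0, 0, 0], "grip": 255}
    - {"rot": [0, 0, 0], "xyz": [0, 0, 0], "grip": 255}

```text
clock: 12.27
tool_pos: [0.602, 0.0886, 0.3144]
eef_rot: [0.999, 0.042, -0.001, 0.0]
contact_force: [0.3, -0.3, -1.4]
opening: 0.223
finger_force: 45.0
```

```bash
python3 - <<'E'
from h import *
go(None,.087);print(cad(r.get_state()["tool_pos"]))
s,i=snap("wrist","w8");b=r.snapshot("scene");d=r.snapshot("side")
o=np.zeros((600,800,3),np.uint8)
o[:,:400]=cv2.resize(i[60:330,190:370,::-1],(400,600),interpolation=cv2.INTER_CUBIC)
o[:300,400:]=cv2.resize(b[165:260,280:400,::-1],(400,300),interpolation=cv2.INTER_CUBIC)
o[300:,400:]=cv2.resize(d[165:260,195:315,::-1],(400,300),interpolation=cv2.INTER_CUBIC)
cv2.imwrite("pics/m8.png",o)
E
```

```text
xyz [0.0, 0.0, 0.0] rot [0.0004, 0.0025, -0.003] yaw0 0.084 pos [0.602, 0.0886, 0.3144] F [0.3, -0.3, -1.4] op 0.223 t 12.3
[-0.0076 -0.0208  0.3144]
```

View pics/m8.png

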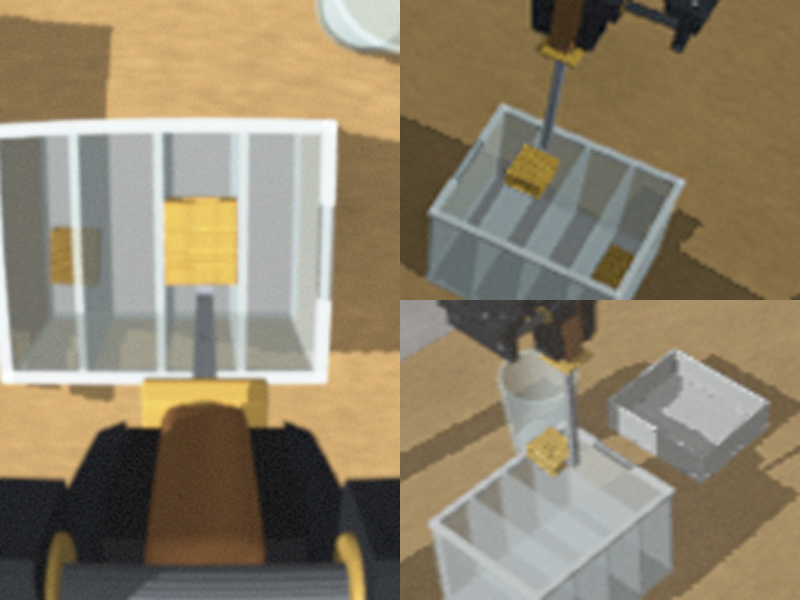

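carry_out:
  plan:
    - {"rot": [0, 0, 0], "xyz": [-0.015, 0, 0], "grip": 255}
    - {"rot": [0, 0, 0], "xyz": [-0.035, 0, 0], "grip": 255}
    - {"rot": [0, 0, 0], "xyz": [-0.057, 0, 0], "grip": 255}
    - {"rot": [0, 0, 0], "xyz": [-0.08, 0, 0], "grip": 255}
    - {"rot": [0, 0, 0], "xyz": [-0.103, 0, 0], "grip": 255}
    - {"rot": [0, 0, 0], "xyz": [-0.125, 0, 0], "grip": 255}
    - {"rot": [0, 0, 0], "xyz": [-0.143, 0, 0], "grip": 255}
    - {"rot": [0, 0, 0], "xyz": [-0.154, 0, 0], "grip": 255}

```text
clock: 13.08
tool_pos: [0.4468, 0.0754, 0.3153]
eef_rot: [0.999, 0.042, -0.001, 0.0]
contact_force: [0.7, -0.3, -1.5]
opening: 0.219
finger_force: 45.0
```

carry_out:
  plan:
    - {"rot": [0, 0, 0], "xyz": [0, 0, 0.01], "grip": 255}
    - {"rot": [0, 0, 0], "xyz": [0, 0, 0.03], "grip": 255}
    - {"rot": [0, 0, 0], "xyz": [0, 0, 0.05], "grip": 255}
    - {"rot": [0, 0, 0], "xyz": [0, 0, 0.07], "grip": 255}
    - {"rot": [0, 0, 0], "xyz": [0, 0, 0.09], "grip": 255}
    - {"rot": [0, 0, 0], "xyz": [0, 0, 0.11], "grip": 255}
    - {"rot": [0, 0, 0], "xyz": [0, 0, 0.125], "grip": 255}
    - {"rot": [0, 0, 0], "xyz": [0, 0, 0.13], "grip": 255}

```text
clock: 13.75
tool_pos: [0.448, 0.0756, 0.1836]
eef_rot: [0.999, 0.042, -0.002, 0.0]
contact_force: [-0.4, -0.5, -1.2]
opening: 0.221
finger_force: 45.0
```

```bash
python3 - <<'E'
from h import *
go(None,.087);print(cad(r.get_state()["tool_pos"]))
E
```

```text
xyz [0.0, 0.0, 0.0] rot [0.0007, 0.0041, -0.0029] yaw0 0.0841 pos [0.448, 0.0756, 0.1836] F [-0.4, -0.5, -1.2] op 0.221 t 13.8
[-0.1621 -0.0204  0.1836]
```

carry_out:
  plan:
    - {"rot": [0, 0, 0], "xyz": [0, 0, 0.008], "grip": 255}
    - {"rot": [0, 0, 0], "xyz": [0, 0, 0.015], "grip": 255}
    - {"rot": [0, 0, 0], "xyz": [0, 0, 0.021], "grip": 255}
    - {"rot": [0, 0, 0], "xyz": [0, 0, 0.025], "grip": 255}
    - {"rot": [0, 0, 0], "xyz": [0, 0, 0.028], "grip": 255}
    - {"rot": [0, 0, 0], "xyz": [0, 0, 0.028], "grip": 255}
    - {"rot": [0, 0, 0], "xyz": [0, 0, 0.028], "grip": 255}
    - {"rot": [0, 0, 0], "xyz": [0, 0, 0.028], "grip": 255}

```text
clock: 14.42
tool_pos: [0.4496, 0.0759, 0.158]
eef_rot: [0.999, 0.042, 0.0, -0.0]
contact_force: [-0.1, 0.0, -1.8]
opening: 0.226
finger_force: 45.0
```

```bash
python3 - <<'E'
from h import *
go(None,.087);print(cad(r.get_state()["tool_pos"]))
E
```

```text
xyz [0.0, 0.0, 0.0] rot [-0.0001, -0.0008, -0.0032] yaw0 0.0838 pos [0.4496, 0.0759, 0.158] F [-0.1, 0.0, -1.8] op 0.226 t 14.4
[-0.1605 -0.0202  0.158 ]
```

carry_out:
  plan:
    - {"rot": [0, 0, 0], "xyz": [-0.005, 0, 0], "grip": 255}
    - {"rot": [0, 0, 0], "xyz": [-0.012, 0, 0], "grip": 255}
    - {"rot": [0, 0, 0], "xyz": [-0.02, 0, 0], "grip": 255}
    - {"rot": [0, 0, 0], "xyz": [-0.03, 0, 0], "grip": 255}
    - {"rot": [0, 0, 0], "xyz": [-0.04, 0, 0], "grip": 255}
    - {"rot": [0, 0, 0], "xyz": [-0.045, 0, 0], "grip": 255}
    - {"rot": [0, 0, 0], "xyz": [-0.045, 0, 0], "grip": 255}
    - {"rot": [0, 0, 0], "xyz": [-0.045, 0, 0], "grip": 255}

```text
clock: 15.08
tool_pos: [0.4044, 0.0721, 0.1579]
eef_rot: [0.999, 0.042, 0.0, 0.0]
contact_force: [0.2, 1.0, -0.3]
opening: 0.224
finger_force: 45.0
```

```bash
python3 - <<'E'
from h import *
go(None,.087);print(cad(r.get_state()["tool_pos"]))
s,i=snap("wrist","w9");b=r.snapshot("scene");d=r.snapshot("side")
o=np.zeros((600,800,3),np.uint8)
o[:,:400]=cv2.resize(i[60:330,190:370,::-1],(400,600),interpolation=cv2.INTER_CUBIC)
o[:300,400:]=cv2.resize(b[150:245,310:430,::-1],(400,300),interpolation=cv2.INTER_CUBIC)
o[300:,400:]=cv2.resize(d[215:310,235:355,::-1],(400,300),interpolation=cv2.INTER_CUBIC)
cv2.imwrite("pics/m9.png",o)
E
```

```text
xyz [0.0, 0.0, 0.0] rot [0.0001, -0.0004, -0.0029] yaw0 0.0841 pos [0.4044, 0.0721, 0.1579] F [0.2, 1.0, -0.3] op 0.224 t 15.1
[-0.2058 -0.02    0.1579]
```

View pics/m9.png

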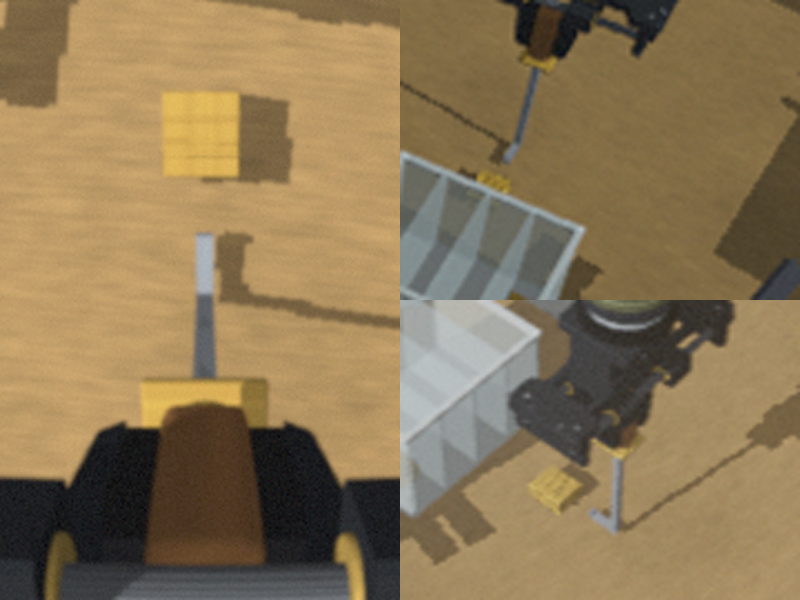

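m9 shows ferrule 1 flat on the bench (the yellow square at (200,135)) with the hook withdrawn. Next is ferrule 2: lift, turn half round and enter from the far side.

carry_out:
  plan:
    - {"rot": [0, 0, 0], "xyz": [0, 0, -0.03], "grip": 255}
    - {"rot": [0, 0, 0], "xyz": [0, 0, -0.07], "grip": 255}
    - {"rot": [0, 0, -0.12], "xyz": [0, 0, -0.11], "grip": 255}
    - {"rot": [0, 0, -0.24], "xyz": [0, 0, -0.15], "grip": 255}
    - {"rot": [0, 0, -0.36], "xyz": [0, 0, -0.17], "grip": 255}
    - {"rot": [0, 0, -0.48], "xyz": [0, 0, -0.17], "grip": 255}
    - {"rot": [0, 0, -0.6], "xyz": [0, 0, -0.17], "grip": 255}
    - {"rot": [0, 0, -0.72], "xyz": [0, 0, -0.17], "grip": 255}

```text
clock: 15.9
tool_pos: [0.4049, 0.072, 0.3283]
eef_rot: [0.919, 0.394, 0.001, 0.0]
contact_force: [-1.0, -0.7, -0.9]
opening: 0.222
finger_force: 45.0
```

carry_out:
  plan:
    - {"rot": [0, 0, -0.12], "xyz": [0, 0, 0], "grip": 255}
    - {"rot": [0, 0, -0.24], "xyz": [0, 0, 0], "grip": 255}
    - {"rot": [0, 0, -0.36], "xyz": [0, 0, 0], "grip": 255}
    - {"rot": [0, 0, -0.48], "xyz": [0, 0, 0], "grip": 255}
    - {"rot": [0, 0, -0.6], "xyz": [0, 0, 0], "grip": 255}
    - {"rot": [0, 0, -0.72], "xyz": [0, 0, 0], "grip": 255}
    - {"rot": [0, 0, -0.84], "xyz": [0, 0, 0], "grip": 255}
    - {"rot": [0, 0, -0.96], "xyz": [0, 0, 0], "grip": 255}

```text
clock: 16.57
tool_pos: [0.4046, 0.0719, 0.3277]
eef_rot: [0.634, 0.774, 0.0, 0.0]
contact_force: [-0.0, 0.5, -1.6]
opening: 0.224
finger_force: 45.0
```

```bash
python3 - <<'E'
from h import *
s,_=load("w8"); print([cad(onz("wrist",(190+a*.45,60+b*.45),.024,s)) for a,b in((50,256),(100,256),(75,228),(75,284))])
go(cadw(.0345,.06,.32),.087+np.pi);print(r.get_state()["q"].round(2))
E
```

```text
[array([-0.0175,  0.0764,  0.024 ]), array([-0.0181,  0.0447,  0.024 ]), array([-0.0002,  0.0597,  0.024 ]), array([-0.0357,  0.0613,  0.024 ])]
xyz [0.0531, 0.2476, 0.0077] rot [0.0, 0.0001, -1.4594] yaw0 1.7692 pos [0.4046, 0.0719, 0.3277] F [-0.0, 0.5, -1.6] op 0.224 t 16.6
[ 0.22  0.34 -0.69  2.02  0.28  0.88 -0.42]
```

carry_out:
  plan:
    - {"rot": [0, 0, -0.12], "xyz": [0.007, 0.03, 0], "grip": 255}
    - {"rot": [0, 0, -0.24], "xyz": [0.013, 0.062, 0], "grip": 255}
    - {"rot": [0, 0, -0.36], "xyz": [0.02, 0.093, 0], "grip": 255}
    - {"rot": [0, 0, -0.48], "xyz": [0.027, 0.124, 0], "grip": 255}
    - {"rot": [0, 0, -0.6], "xyz": [0.033, 0.155, 0], "grip": 255}
    - {"rot": [0, 0, -0.72], "xyz": [0.04, 0.186, 0], "grip": 255}
    - {"rot": [0, 0, -0.84], "xyz": [0.047, 0.217, 0], "grip": 255}
    - {"rot": [0, 0, -0.96], "xyz": [0.053, 0.2476, 0], "grip": 255}

```text
clock: 17.23
tool_pos: [0.6388, 0.1717, 0.3271]
eef_rot: [0.205, 0.979, -0.0, -0.0]
contact_force: [2.2, 0.6, -0.5]
opening: 0.22
finger_force: 45.0
```

carry_out:
  plan:
    - {"rot": [0, 0, -0.12], "xyz": [0, 0, 0], "grip": 255}
    - {"rot": [0, 0, -0.24], "xyz": [0, 0, 0], "grip": 255}
    - {"rot": [0, 0, -0.36], "xyz": [0, 0, 0], "grip": 255}
    - {"rot": [0, 0, -0.48], "xyz": [0, 0, 0], "grip": 255}
    - {"rot": [0, 0, -0.5], "xyz": [0, 0, 0], "grip": 255}
    - {"rot": [0, 0, -0.5], "xyz": [0, 0, 0], "grip": 255}
    - {"rot": [0, 0, -0.5], "xyz": [0, 0, 0], "grip": 255}
    - {"rot": [0, 0, -0.5], "xyz": [0, 0, 0], "grip": 255}

```text
clock: 17.9
tool_pos: [0.6373, 0.1715, 0.3277]
eef_rot: [-0.04, 0.999, -0.0, 0.0]
contact_force: [0.0, 0.0, -1.4]
opening: 0.224
finger_force: 45.0
```

```bash
python3 - <<'E'
from h import *
go(cadw(.0345,.06,.32),.087+np.pi);s=r.get_state();print(cad(s["tool_pos"]),s["q"].round(2))
E
```

```text
xyz [0.0004, 0.0013, 0.0077] rot [-0.0003, 0.0001, -0.007] yaw0 -3.0616 pos [0.6373, 0.1715, 0.3277] F [0.0, 0.0, -1.4] op 0.224 t 17.9
[0.0349 0.0587 0.3277] [ 0.11  0.79 -0.96  1.31  0.64  1.36  0.81]
```

carry_out:
  plan:
    - {"rot": [0, 0, -0.007], "xyz": [0, 0.0013, 0], "grip": 255}
    - {"rot": [0, 0, -0.007], "xyz": [0, 0.0013, 0.02], "grip": 255}
    - {"rot": [0, 0, -0.007], "xyz": [0, 0.0013, 0.05], "grip": 255}
    - {"rot": [0, 0, -0.007], "xyz": [0, 0.0013, 0.08], "grip": 255}
    - {"rot": [0, 0, -0.007], "xyz": [0, 0.0013, 0.11], "grip": 255}
    - {"rot": [0, 0, -0.007], "xyz": [0, 0.0013, 0.14], "grip": 255}
    - {"rot": [0, 0, -0.007], "xyz": [0, 0.0013, 0.157], "grip": 255}
    - {"rot": [0, 0, -0.007], "xyz": [0, 0.0013, 0.157], "grip": 255}

```text
clock: 18.57
tool_pos: [0.6351, 0.1711, 0.1663]
eef_rot: [-0.045, 0.999, -0.002, -0.003]
contact_force: [-0.8, -1.0, -0.7]
opening: 0.223
finger_force: 45.0
```

carry_out:
  plan:
    - {"rot": [0, 0, 0], "xyz": [0, 0, 0.003], "grip": 255}
    - {"rot": [0, 0, 0], "xyz": [0, 0, 0.006], "grip": 255}
    - {"rot": [0, 0, 0], "xyz": [0, 0, 0.009], "grip": 255}
    - {"rot": [0, 0, 0], "xyz": [0, 0, 0.009], "grip": 255}
    - {"rot": [0, 0, 0], "xyz": [0, 0, 0.009], "grip": 255}
    - {"rot": [0, 0, 0], "xyz": [0, 0, 0.009], "grip": 255}
    - {"rot": [0, 0, 0], "xyz": [0, 0, 0.009], "grip": 255}

```text
clock: 19.15
tool_pos: [0.6374, 0.173, 0.1623]
eef_rot: [-0.045, 0.999, 0.0, 0.0]
contact_force: [1.2, -0.1, -1.4]
opening: 0.221
finger_force: 45.0
```

```bash
python3 - <<'E'
from h import *
go(cadw(.0345,.06,.161),.087+np.pi);s=r.get_state();print(cad(s["tool_pos"]))
s,i=snap("wrist","w10")
h=cv2.cvtColor(i,cv2.COLOR_RGB2HSV);m=cv2.inRange(h,(15,110,60),(32,255,255));m[230:]=0
for c in cv2.findContours(m,0,1)[0]:
    if cv2.contourArea(c)>80:
        x,y,w,hh=cv2.boundingRect(c);print((x,y,w,hh),cad(onz("wrist",(x+w/2,y+hh),.02,s)),cad(onz("wrist",(x+w/2,y),.024,s)))
print(proj("wrist",cadw(-.002,.06,.024),s))
E
```

```text
xyz [0.0006, -0.0002, 0.0013] rot [0.0002, 0.0008, 0.0021] yaw0 -3.0525 pos [0.6374, 0.173, 0.1623] F [1.2, -0.1, -1.4] op 0.221 t 19.1
[0.0351 0.0602 0.1623]
(266, 118, 35, 39) [-0.0016  0.0613  0.02  ] [-0.0366  0.0613  0.024 ]
(0, 0, 560, 230) [0.0678 0.0581 0.02  ] [-0.1438  0.0582  0.024 ]
[282.0321554  157.21323506]
```

carry_out:
  plan:
    - {"rot": [0, 0, 0], "xyz": [0, -0.0005, 0.0015], "grip": 255}
    - {"rot": [0, 0, 0], "xyz": [0.005, -0.0005, 0.0015], "grip": 255}
    - {"rot": [0, 0, 0], "xyz": [0.01, -0.0005, 0.0015], "grip": 255}
    - {"rot": [0, 0, 0], "xyz": [0.015, -0.0005, 0.0015], "grip": 255}
    - {"rot": [0, 0, 0], "xyz": [0.02, -0.0005, 0.0015], "grip": 255}
    - {"rot": [0, 0, 0], "xyz": [0.025, -0.0005, 0.0015], "grip": 255}
    - {"rot": [0, 0, 0], "xyz": [0.029, -0.0005, 0.0015], "grip": 255}
    - {"rot": [0, 0, 0], "xyz": [0.032, -0.0005, 0.0015], "grip": 255}

```text
clock: 19.87
tool_pos: [0.6047, 0.1695, 0.1603]
eef_rot: [-0.045, 0.999, -0.0, -0.0]
contact_force: [-0.3, -0.4, -1.4]
opening: 0.224
finger_force: 45.0
```

carry_out:
  plan:
    - {"rot": [0, 0, 0], "xyz": [0, 0, 0], "grip": 255}
    - {"rot": [0, 0, 0], "xyz": [0, 0, 0], "grip": 255}
    - {"rot": [0, 0, 0], "xyz": [0, 0, -0.003], "grip": 255}
    - {"rot": [0, 0, 0], "xyz": [0, 0, -0.006], "grip": 255}
    - {"rot": [0, 0, 0], "xyz": [0, 0, -0.01], "grip": 255}
    - {"rot": [0, 0, 0], "xyz": [0, 0, -0.02], "grip": 255}
    - {"rot": [0, 0, 0], "xyz": [0, 0, -0.03], "grip": 255}
    - {"rot": [0, 0, 0], "xyz": [0, 0, -0.04], "grip": 255}

```text
clock: 20.53
tool_pos: [0.6055, 0.1698, 0.2016]
eef_rot: [-0.045, 0.999, 0.0, 0.0]
contact_force: [-0.1, -0.5, -2.1]
opening: 0.224
finger_force: 45.0
```

```bash
python3 - <<'E'
from h import *
go(None,.087+np.pi);st=r.get_state();print(cad(st["tool_pos"]))
s,i=snap("wrist","w11")
h=cv2.cvtColor(i,cv2.COLOR_RGB2HSV);m=cv2.inRange(h,(15,110,60),(32,255,255));m[:,:255]=0;m[:,310:]=0;m[230:]=0;m[:105]=0
for c in cv2.findContours(m,0,1)[0]:
    if cv2.contourArea(c)>80: print(cv2.boundingRect(c),cv2.contourArea(c))
# expected far/near edges if hooked (z raised .04) vs on floor
for z in(.024,.066): print(z,[proj("wrist",cadw(x,.06+dy,z),s).round() for x,dy in((-.003,0),(-.037,0),(-.02,.015),(-.02,-.015))])
E
```

```text
xyz [0.0, 0.0, 0.0] rot [0.0004, 0.0006, 0.0022] yaw0 -3.0524 pos [0.6055, 0.1698, 0.2016] F [-0.1, -0.5, -2.1] op 0.224 t 20.5
[0.003  0.0598 0.2016]
(267, 150, 35, 41) 1140.0
(255, 105, 55, 18) 757.0
0.024 [array([282., 182.]), array([282., 149.]), array([297., 166.]), array([267., 166.])]
0.066 [array([283., 192.]), array([283., 154.]), array([300., 173.]), array([266., 173.])]
```

carry_out:
  plan:
    - {"rot": [0, 0, 0], "xyz": [0, 0, -0.015], "grip": 255}
    - {"rot": [0, 0, 0], "xyz": [0, 0, -0.032], "grip": 255}
    - {"rot": [0, 0, 0], "xyz": [0, 0, -0.05], "grip": 255}
    - {"rot": [0, 0, 0], "xyz": [0, 0, -0.068], "grip": 255}
    - {"rot": [0, 0, 0], "xyz": [0, 0, -0.086], "grip": 255}
    - {"rot": [0, 0, 0], "xyz": [0, 0, -0.104], "grip": 255}
    - {"rot": [0, 0, 0], "xyz": [0, 0, -0.117], "grip": 255}
    - {"rot": [0, 0, 0], "xyz": [0, 0, -0.12], "grip": 255}

```text
clock: 21.25
tool_pos: [0.6061, 0.1707, 0.3234]
eef_rot: [-0.045, 0.999, 0.001, 0.002]
contact_force: [-0.0, 0.0, -1.9]
opening: 0.226
finger_force: 45.0
```

carry_out:
  plan:
    - {"rot": [0, 0, 0], "xyz": [0.01, 0, 0], "grip": 255}
    - {"rot": [0, 0, 0], "xyz": [0.028, 0, 0], "grip": 255}
    - {"rot": [0, 0, 0], "xyz": [0.048, 0.003, 0], "grip": 255}
    - {"rot": [0, 0, 0], "xyz": [0.068, 0.007, 0], "grip": 255}
    - {"rot": [0, 0, 0], "xyz": [0.088, 0.012, 0], "grip": 255}
    - {"rot": [0, 0, 0], "xyz": [0.108, 0.017, 0], "grip": 255}
    - {"rot": [0, 0, 0], "xyz": [0.127, 0.02, 0], "grip": 255}
    - {"rot": [0, 0, 0], "xyz": [0.138, 0.02, 0], "grip": 255}

```text
clock: 21.92
tool_pos: [0.4635, 0.1776, 0.3201]
eef_rot: [-0.046, 0.999, -0.0, -0.001]
contact_force: [-0.2, -0.2, -1.6]
opening: 0.226
finger_force: 45.0
```

carry_out:
  plan:
    - {"rot": [0, 0, 0], "xyz": [0, 0, 0.01], "grip": 255}
    - {"rot": [0, 0, 0], "xyz": [0, 0, 0.03], "grip": 255}
    - {"rot": [0, 0, 0], "xyz": [0, 0, 0.05], "grip": 255}
    - {"rot": [0, 0, 0], "xyz": [0, 0, 0.07], "grip": 255}
    - {"rot": [0, 0, 0], "xyz": [0, 0, 0.09], "grip": 255}
    - {"rot": [0, 0, 0], "xyz": [0, 0, 0.11], "grip": 255}
    - {"rot": [0, 0, 0], "xyz": [0, 0, 0.125], "grip": 255}
    - {"rot": [0, 0, 0], "xyz": [0, 0, 0.13], "grip": 255}

```text
clock: 22.58
tool_pos: [0.4656, 0.176, 0.1872]
eef_rot: [-0.044, 0.999, -0.001, -0.002]
contact_force: [0.3, 0.2, -2.4]
opening: 0.222
finger_force: 45.0
```

```bash
python3 - <<'E'
from h import *
go(cadw(-.135,.08,.156),.087+np.pi);st=r.get_state();print(cad(st["tool_pos"]))
s,i=snap("wrist","w12")
h=cv2.cvtColor(i,cv2.COLOR_RGB2HSV);m=cv2.inRange(h,(15,110,60),(32,255,255));m[:,:255]=0;m[:,310:]=0;m[230:]=0;m[:105]=0
print([cv2.boundingRect(c) for c in cv2.findContours(m,0,1)[0] if cv2.contourArea(c)>80])
E
```

```text
xyz [-0.001, 0.002, 0.0312] rot [-0.0018, -0.0039, 0.0018] yaw0 -3.0528 pos [0.4656, 0.176, 0.1872] F [0.3, 0.2, -2.4] op 0.222 t 22.6
[-0.1358  0.0781  0.1872]
[(255, 105, 55, 125)]
```

Still hooked, judging by the weight. Lower it, withdraw, lift and look.

carry_out:
  plan:
    - {"rot": [0, 0, 0], "xyz": [0, 0, 0.008], "grip": 255}
    - {"rot": [0, 0, 0], "xyz": [0, 0, 0.015], "grip": 255}
    - {"rot": [0, 0, 0], "xyz": [0, 0, 0.021], "grip": 255}
    - {"rot": [0, 0, 0], "xyz": [0, 0, 0.025], "grip": 255}
    - {"rot": [0, 0, 0], "xyz": [0, 0, 0.028], "grip": 255}
    - {"rot": [0, 0, 0], "xyz": [0, 0, 0.03], "grip": 255}
    - {"rot": [0, 0, 0], "xyz": [0, 0, 0.03], "grip": 255}
    - {"rot": [0, 0, 0], "xyz": [0, 0, 0.03], "grip": 255}

```text
clock: 23.3
tool_pos: [0.4662, 0.1773, 0.1603]
eef_rot: [-0.045, 0.999, 0.0, 0.0]
contact_force: [-0.3, -0.4, -1.3]
opening: 0.226
finger_force: 45.0
```

```bash
python3 - <<'E'
from h import *
go(None,.087+np.pi)
E
```

```text
xyz [0.0, 0.0, 0.0] rot [0.0, 0.0003, 0.0023] yaw0 -3.0523 pos [0.4662, 0.1773, 0.1603] F [-0.3, -0.4, -1.3] op 0.226 t 23.3
```

carry_out:
  plan:
    - {"rot": [0, 0, 0], "xyz": [-0.005, 0, 0], "grip": 255}
    - {"rot": [0, 0, 0], "xyz": [-0.012, 0, 0], "grip": 255}
    - {"rot": [0, 0, 0], "xyz": [-0.02, 0, 0], "grip": 255}
    - {"rot": [0, 0, 0], "xyz": [-0.03, 0, 0], "grip": 255}
    - {"rot": [0, 0, 0], "xyz": [-0.038, 0, 0], "grip": 255}
    - {"rot": [0, 0, 0], "xyz": [-0.042, 0, 0], "grip": 255}
    - {"rot": [0, 0, 0], "xyz": [-0.042, 0, 0], "grip": 255}
    - {"rot": [0, 0, 0], "xyz": [-0.042, 0, 0], "grip": 255}

```text
clock: 23.97
tool_pos: [0.5079, 0.1809, 0.1601]
eef_rot: [-0.044, 0.999, 0.0, -0.0]
contact_force: [-1.0, 0.1, -1.6]
opening: 0.227
finger_force: 45.0
```

carry_out:
  plan:
    - {"rot": [0, 0, 0], "xyz": [0, 0, -0.02], "grip": 255}
    - {"rot": [0, 0, 0], "xyz": [0, 0, -0.05], "grip": 255}
    - {"rot": [0, 0, 0], "xyz": [0, 0, -0.08], "grip": 255}
    - {"rot": [0, 0, 0], "xyz": [0, 0, -0.11], "grip": 255}
    - {"rot": [0, 0, 0], "xyz": [0, 0, -0.14], "grip": 255}
    - {"rot": [0, 0, 0], "xyz": [0, 0, -0.165], "grip": 255}
    - {"rot": [0, 0, 0], "xyz": [0, 0, -0.17], "grip": 255}
    - {"rot": [0, 0, 0], "xyz": [0, 0, -0.17], "grip": 255}

```text
clock: 24.63
tool_pos: [0.5081, 0.1816, 0.3316]
eef_rot: [-0.045, 0.999, 0.0, 0.002]
contact_force: [-0.2, -0.3, -2.5]
opening: 0.222
finger_force: 45.0
```

```bash
python3 - <<'E'
from h import *
go((.446,.365,.32),-.13)
s,i=snap("wrist","w13");b=r.snapshot("scene");d=r.snapshot("side");np.save("sc13.npy",b);np.save("sd13.npy",d)
o=np.zeros((600,800,3),np.uint8)
o[:,:400]=cv2.resize(i[0:330,170:390,::-1],(400,600),interpolation=cv2.INTER_CUBIC)
o[:300,400:]=cv2.resize(b[150:245,310:430,::-1],(400,300),interpolation=cv2.INTER_CUBIC)
o[300:,400:]=cv2.resize(d[205:300,205:325,::-1],(400,300),interpolation=cv2.INTER_CUBIC)
cv2.imwrite("pics/m13.png",o);print(s["q"].round(2))
E
```

```text
xyz [0.0455, 0.1882, 0.0115] rot [-0.0044, 0.0013, -2.922] yaw0 -3.052 pos [0.5081, 0.1816, 0.3316] F [-0.2, -0.3, -2.5] op 0.222 t 24.6
[ 0.16  0.62 -1.03  1.68  0.57  1.17  0.65]
```

View pics/m13.png

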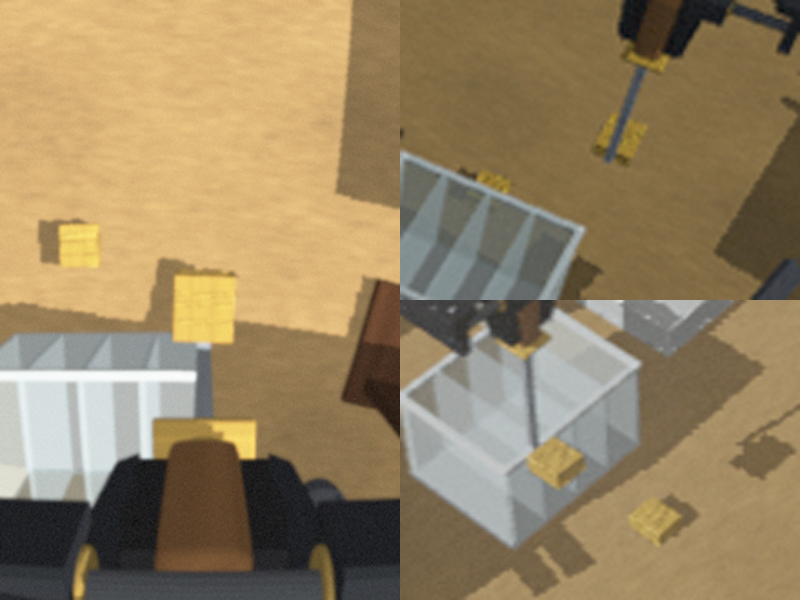

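m13: ferrule 2 is still on the hook (205,308) because I stopped about 5 mm too high. Lower again, deeper.

carry_out:
  plan:
    - {"rot": [0, 0, 0], "xyz": [0.015, 0, 0.01], "grip": 255}
    - {"rot": [0, 0, 0], "xyz": [0.03, 0, 0.03], "grip": 255}
    - {"rot": [0, 0, 0], "xyz": [0.042, 0, 0.055], "grip": 255}
    - {"rot": [0, 0, 0], "xyz": [0.047, 0, 0.08], "grip": 255}
    - {"rot": [0, 0, 0], "xyz": [0.047, 0, 0.105], "grip": 255}
    - {"rot": [0, 0, 0], "xyz": [0.047, 0, 0.13], "grip": 255}
    - {"rot": [0, 0, 0], "xyz": [0.047, 0, 0.15], "grip": 255}
    - {"rot": [0, 0, 0], "xyz": [0.047, 0, 0.155], "grip": 255}

```text
clock: 25.45
tool_pos: [0.4586, 0.1748, 0.1711]
eef_rot: [-0.045, 0.999, -0.002, -0.004]
contact_force: [1.1, -1.0, -0.8]
opening: 0.219
finger_force: 45.0
```

carry_out:
  plan:
    - {"rot": [0, 0, 0], "xyz": [0, 0, 0.006], "grip": 255}
    - {"rot": [0, 0, 0], "xyz": [0, 0, 0.011], "grip": 255}
    - {"rot": [0, 0, 0], "xyz": [0, 0, 0.016], "grip": 255}
    - {"rot": [0, 0, 0], "xyz": [0, 0, 0.019], "grip": 255}
    - {"rot": [0, 0, 0], "xyz": [0, 0, 0.021], "grip": 255}
    - {"rot": [0, 0, 0], "xyz": [0, 0, 0.021], "grip": 255}
    - {"rot": [0, 0, 0], "xyz": [0, 0, 0.021], "grip": 255}
    - {"rot": [0, 0, 0], "xyz": [0, 0, 0.021], "grip": 255}

```text
clock: 26.12
tool_pos: [0.4614, 0.1769, 0.1546]
eef_rot: [-0.045, 0.999, 0.0, 0.0]
contact_force: [0.1, -1.1, -0.3]
opening: 0.223
finger_force: 45.0
```

```bash
python3 - <<'E'
from h import *
go(cadw(-.135,.08,.155),.087+np.pi);print(cad(r.get_state()["tool_pos"]))
E
```

```text
xyz [-0.0049, 0.0007, -0.0004] rot [0.0002, 0.0008, 0.0021] yaw0 -3.0525 pos [0.4614, 0.1769, 0.1546] F [0.1, -1.1, -0.3] op 0.223 t 26.1
[-0.1399  0.0793  0.1546]
```

carry_out:
  plan:
    - {"rot": [0, 0, 0], "xyz": [-0.005, 0, 0], "grip": 255}
    - {"rot": [0, 0, 0], "xyz": [-0.012, 0, 0], "grip": 255}
    - {"rot": [0, 0, 0], "xyz": [-0.02, 0, 0], "grip": 255}
    - {"rot": [0, 0, 0], "xyz": [-0.03, 0, 0], "grip": 255}
    - {"rot": [0, 0, 0], "xyz": [-0.04, 0, 0], "grip": 255}
    - {"rot": [0, 0, 0], "xyz": [-0.046, 0, 0], "grip": 255}
    - {"rot": [0, 0, 0], "xyz": [-0.046, 0, 0], "grip": 255}
    - {"rot": [0, 0, 0], "xyz": [-0.046, 0, 0], "grip": 255}

```text
clock: 26.78
tool_pos: [0.5071, 0.1808, 0.154]
eef_rot: [-0.044, 0.999, 0.0, -0.0]
contact_force: [0.4, 0.6, -1.1]
opening: 0.226
finger_force: 45.0
```

```bash
cat >> h.py <<'E'
def yellow(s,i,z=.018,box=(0,560,0,235),amin=100):
    h=cv2.cvtColor(i,cv2.COLOR_RGB2HSV);m=cv2.inRange(h,(20,120,110),(32,255,255));M=np.zeros_like(m);M[box[2]:box[3],box[0]:box[1]]=m[box[2]:box[3],box[0]:box[1]]
    M=cv2.morphologyEx(M,cv2.MORPH_OPEN,np.ones((3,3)));out=[]
    for c in cv2.findContours(M,0,1)[0]:
        if cv2.contourArea(c)>amin:
            rc=cv2.minAreaRect(c);B=np.array([onz("wrist",p,z,s) for p in cv2.boxPoints(rc)]);e=[np.linalg.norm(B[1]-B[0]),np.linalg.norm(B[2]-B[1])]
            l=B[1]-B[0] if e[0]>e[1] else B[2]-B[1];out.append((cv2.contourArea(c),np.round(rc[0]).tolist(),B.mean(0).round(4).tolist(),np.round(e,4).tolist(),round(float(np.arctan(l[1]/l[0])),3)))
    for o in out:print(*o)
E
python3 - <<'E'
from h import *
s,i=snap("wrist","w14");go(None,.087+np.pi,s);yellow(s,i)
print("foot tip px",proj("wrist",s["tool_pos"]-np.array([.0275,0,.145]),s))
E
```

```text
xyz [0.0, 0.0, 0.0] rot [0.0002, -0.0002, 0.0016] yaw0 -3.053 pos [0.5071, 0.1808, 0.154] F [0.4, 0.6, -1.1] op 0.226 t 26.8
117.0 [293.0, 232.0] [0.5383, 0.1936, 0.018] [0.0298, 0.004] -1.486
785.0 [548.0, 188.0] [0.4657, 0.4894, 0.018] [0.0389, 0.0573] 0.366
1268.5 [176.0, 151.0] [0.4712, 0.0812, 0.018] [0.0347, 0.035] 0.099
1325.5 [282.0, 122.0] [0.4395, 0.1743, 0.018] [0.0299, 0.034] 0.093
foot tip px [284.87866241 166.89604615]
```

carry_out:
  plan:
    - {"rot": [0, 0, 0], "xyz": [0, 0, -0.02], "grip": 255}
    - {"rot": [0, 0, 0], "xyz": [0, 0, -0.05], "grip": 255}
    - {"rot": [0, 0, 0], "xyz": [0, 0, -0.09], "grip": 255}
    - {"rot": [0, 0, 0.12], "xyz": [0, 0, -0.13], "grip": 255}
    - {"rot": [0, 0, 0.24], "xyz": [0, 0, -0.17], "grip": 255}
    - {"rot": [0, 0, 0.36], "xyz": [0, 0, -0.18], "grip": 255}
    - {"rot": [0, 0, 0.48], "xyz": [0, 0, -0.18], "grip": 255}
    - {"rot": [0, 0, 0.6], "xyz": [0, 0, -0.18], "grip": 255}

```text
clock: 27.5
tool_pos: [0.5066, 0.1812, 0.3355]
eef_rot: [0.255, 0.967, 0.0, 0.001]
contact_force: [0.3, -0.2, -1.4]
opening: 0.222
finger_force: 45.0
```

carry_out:
  plan:
    - {"rot": [0, 0, 0.12], "xyz": [0, 0, 0], "grip": 255}
    - {"rot": [0, 0, 0.24], "xyz": [0, 0, 0], "grip": 255}
    - {"rot": [0, 0, 0.36], "xyz": [0, 0, 0], "grip": 255}
    - {"rot": [0, 0, 0.48], "xyz": [0, 0, 0], "grip": 255}
    - {"rot": [0, 0, 0.6], "xyz": [0, 0, 0], "grip": 255}
    - {"rot": [0, 0, 0.72], "xyz": [0, 0, 0], "grip": 255}
    - {"rot": [0, 0, 0.84], "xyz": [0, 0, 0], "grip": 255}
    - {"rot": [0, 0, 0.96], "xyz": [0, 0, 0], "grip": 255}

```text
clock: 28.17
tool_pos: [0.5059, 0.1809, 0.334]
eef_rot: [0.673, 0.74, -0.001, -0.0]
contact_force: [-0.1, 0.4, -1.5]
opening: 0.224
finger_force: 45.0
```

carry_out:
  plan:
    - {"rot": [0, 0, 0.12], "xyz": [0, 0, 0], "grip": 255}
    - {"rot": [0, 0, 0.24], "xyz": [0, 0, 0], "grip": 255}
    - {"rot": [0, 0, 0.36], "xyz": [0, 0, 0], "grip": 255}
    - {"rot": [0, 0, 0.48], "xyz": [0, 0, 0], "grip": 255}
    - {"rot": [0, 0, 0.6], "xyz": [0, 0, 0], "grip": 255}
    - {"rot": [0, 0, 0.72], "xyz": [0, 0, 0], "grip": 255}
    - {"rot": [0, 0, 0.84], "xyz": [0, 0, 0], "grip": 255}
    - {"rot": [0, 0, 0.96], "xyz": [0, 0, 0], "grip": 255}

```text
clock: 28.83
tool_pos: [0.5059, 0.181, 0.334]
eef_rot: [0.938, 0.346, -0.001, -0.0]
contact_force: [-0.5, -0.6, -1.6]
opening: 0.219
finger_force: 45.0
```

```bash
python3 - <<'E'
from h import *
s=r.get_state();d=R.from_euler("z",-.13).apply([-.08,0,0]);go(np.array([.522,.355,.31])+d,-.13);print(s["q"].round(2))
E
```

```text
xyz [0.0716, -0.1813, 0.024] rot [0.0, 0.0012, 0.836] yaw0 0.706 pos [0.5059, 0.181, 0.334] F [-0.5, -0.6, -1.6] op 0.219 t 28.8
[-0.22  0.47 -0.32  1.69  0.17  1.01 -1.47]
```

carry_out:
  plan:
    - {"rot": [0, 0, 0.12], "xyz": [0.01, -0.026, 0], "grip": 255}
    - {"rot": [0, 0, 0.24], "xyz": [0.02, -0.052, 0], "grip": 255}
    - {"rot": [0, 0, 0.36], "xyz": [0.03, -0.078, 0], "grip": 255}
    - {"rot": [0, 0, 0.48], "xyz": [0.04, -0.104, 0], "grip": 255}
    - {"rot": [0, 0, 0.6], "xyz": [0.05, -0.13, 0], "grip": 255}
    - {"rot": [0, 0, 0.72], "xyz": [0.06, -0.155, 0], "grip": 255}
    - {"rot": [0, 0, 0.836], "xyz": [0.0716, -0.1813, 0.01], "grip": 255}
    - {"rot": [0, 0, 0.836], "xyz": [0.0716, -0.1813, 0.024], "grip": 255}

```text
clock: 29.5
tool_pos: [0.4385, 0.3731, 0.3108]
eef_rot: [0.998, -0.06, -0.001, -0.004]
contact_force: [0.4, 2.0, -0.9]
opening: 0.23
finger_force: 45.0
```

carry_out:
  plan:
    - {"rot": [0, 0, 0], "xyz": [0, 0, 0.02], "grip": 255}
    - {"rot": [0, 0, 0], "xyz": [0, 0, 0.05], "grip": 255}
    - {"rot": [0, 0, 0], "xyz": [0, 0, 0.08], "grip": 255}
    - {"rot": [0, 0, 0], "xyz": [0, 0, 0.11], "grip": 255}
    - {"rot": [0, 0, 0], "xyz": [0, 0, 0.13], "grip": 255}
    - {"rot": [0, 0, 0], "xyz": [0, 0, 0.13], "grip": 255}
    - {"rot": [0, 0, 0], "xyz": [0, 0, 0.13], "grip": 255}
    - {"rot": [0, 0, 0], "xyz": [0, 0, 0.13], "grip": 255}

```text
clock: 30.17
tool_pos: [0.4432, 0.3656, 0.1814]
eef_rot: [0.998, -0.062, 0.001, -0.001]
contact_force: [1.4, 0.8, -1.0]
opening: 0.225
finger_force: 45.0
```

```bash
python3 - <<'E'
from h import *
s=r.get_state();d=R.from_euler("z",-.13).apply([-.08,0,0]);go(np.array([.522,.355,.1787])+d,-.13);print(s["q"].round(2))
go((.522,.355,.1787),-.13)
E
```

```text
xyz [-0.0005, 0.0003, 0.0027] rot [-0.0015, -0.0009, 0.0051] yaw0 -0.1249 pos [0.4432, 0.3656, 0.1814] F [1.4, 0.8, -1.0] op 0.225 t 30.2
[-0.72  0.69 -0.09  1.78  0.09  0.67 -2.55]
xyz [0.0795, 0.0007, 0.0028] rot [-0.0015, -0.0009, 0.0051] yaw0 -0.1249 pos [0.4432, 0.3656, 0.1814] F [1.4, 0.8, -1.0] op 0.225 t 30.2
```

carry_out:
  plan:
    - {"rot": [0, 0, 0.005], "xyz": [0, 0, 0.002], "grip": 255}
    - {"rot": [0, 0, 0.005], "xyz": [0.012, 0, 0.002], "grip": 255}
    - {"rot": [0, 0, 0.005], "xyz": [0.026, 0, 0.002], "grip": 255}
    - {"rot": [0, 0, 0.005], "xyz": [0.04, 0, 0.002], "grip": 255}
    - {"rot": [0, 0, 0.005], "xyz": [0.054, 0, 0.002], "grip": 255}
    - {"rot": [0, 0, 0.005], "xyz": [0.066, 0, 0.002], "grip": 255}
    - {"rot": [0, 0, 0.005], "xyz": [0.075, 0, 0.002], "grip": 255}
    - {"rot": [0, 0, 0.005], "xyz": [0.0795, 0.0005, 0.002], "grip": 255}

```text
clock: 30.83
tool_pos: [0.5236, 0.3544, 0.1793]
eef_rot: [0.998, -0.066, 0.001, -0.001]
contact_force: [-0.3, -0.6, -0.8]
opening: 0.226
finger_force: 45.0
```

carry_out:
  plan:
    - {"rot": [0, 0, 0], "xyz": [0, 0, 0], "grip": 255}
    - {"rot": [0, 0, 0], "xyz": [0, 0, 0], "grip": 255}
    - {"rot": [0, 0, 0], "xyz": [0, 0, 0], "grip": 255}
    - {"rot": [0, 0, 0], "xyz": [0, 0, 0], "grip": 255}

```text
clock: 31.17
tool_pos: [0.5208, 0.355, 0.1783]
eef_rot: [0.998, -0.064, -0.0, -0.0]
contact_force: [0.2, -1.0, -1.3]
opening: 0.222
finger_force: 45.0
```

```bash
python3 - <<'E'
from h import *
go((.522,.355,.1647),-.13)
E
```

```text
xyz [0.0012, -0.0001, 0.0136] rot [0.0, 0.0007, 0.001] yaw0 -0.129 pos [0.5208, 0.355, 0.1783] F [0.2, -1.0, -1.3] op 0.222 t 31.2
```

carry_out:
  plan:
    - {"rot": [0, 0, 0], "xyz": [0.001, 0, 0.004], "grip": 255}
    - {"rot": [0, 0, 0], "xyz": [0.001, 0, 0.008], "grip": 255}
    - {"rot": [0, 0, 0], "xyz": [0.001, 0, 0.011], "grip": 255}
    - {"rot": [0, 0, 0], "xyz": [0.001, 0, 0.0135], "grip": 255}
    - {"rot": [0, 0, 0], "xyz": [0.001, 0, 0.0135], "grip": 255}
    - {"rot": [0, 0, 0], "xyz": [0.001, 0, 0.0135], "grip": 255}

```text
clock: 31.67
tool_pos: [0.5225, 0.3544, 0.1646]
eef_rot: [0.998, -0.065, -0.0, 0.0]
contact_force: [-1.2, -1.2, 2.3]
opening: 0.226
finger_force: 45.0
```

```bash
python3 - <<'E'
from h import *
go((.522,.355,.1647),-.13)
E
```

```text
xyz [-0.0006, -0.0006, -0.0001] rot [0.0004, 0.0004, -0.0001] yaw0 -0.1301 pos [0.5225, 0.3544, 0.1646] F [-1.2, -1.2, 2.3] op 0.226 t 31.7
```

carry_out:
  plan:
    - {"rot": [0, 0, 0], "xyz": [0, 0, 0], "grip": 0}
    - {"rot": [0, 0, 0], "xyz": [0, 0, 0], "grip": 0}
    - {"rot": [0, 0, 0], "xyz": [0, 0, 0], "grip": 0}
    - {"rot": [0, 0, 0], "xyz": [0, 0, 0], "grip": 0}
    - {"rot": [0, 0, 0], "xyz": [0, 0, 0], "grip": 0}
    - {"rot": [0, 0, 0], "xyz": [0, 0, 0], "grip": 0}
    - {"rot": [0, 0, 0], "xyz": [0, 0, 0], "grip": 0}
    - {"rot": [0, 0, 0], "xyz": [0, 0, 0], "grip": 0}

```text
clock: 32.33
tool_pos: [0.5228, 0.3544, 0.1647]
eef_rot: [0.998, -0.065, 0.0, 0.0]
contact_force: [0.6, 0.0, 0.1]
opening: 0.803
finger_force: 0.0
```

carry_out:
  plan:
    - {"rot": [0, 0, 0], "xyz": [0, 0, 0], "grip": 0}
    - {"rot": [0, 0, 0], "xyz": [0, 0, 0], "grip": 0}
    - {"rot": [0, 0, 0], "xyz": [0, 0, -0.02], "grip": 0}
    - {"rot": [0, 0, 0], "xyz": [0, 0, -0.05], "grip": 0}
    - {"rot": [0, 0, 0], "xyz": [0, 0, -0.08], "grip": 0}
    - {"rot": [0, 0, 0], "xyz": [0, 0, -0.12], "grip": 0}
    - {"rot": [0, 0, 0], "xyz": [0, 0, -0.16], "grip": 0}
    - {"rot": [0, 0, 0], "xyz": [0, 0, -0.16], "grip": 0}

```text
clock: 33.0
tool_pos: [0.5262, 0.3571, 0.3334]
eef_rot: [0.998, -0.065, 0.006, -0.005]
contact_force: [1.8, 0.0, 0.6]
opening: 1.0
finger_force: 0.0
```

```bash
python3 - <<'E'
from h import *
go((.40,.02,.33),-.05)
s,i=snap("wrist","w15");b=r.snapshot("scene");d=r.snapshot("side")
for n,im,box in(("scene",b,(400,450,200,270)),("side",d,(160,215,250,310))):
    h=cv2.cvtColor(im,cv2.COLOR_RGB2HSV);m=cv2.inRange(h,(5,120,90),(16,255,255))
    for c in cv2.findContours(m,0,1)[0]:
        x,y,w,hh=cv2.boundingRect(c)
        if cv2.contourArea(c)>30 and box[0]<x<box[1] and box[2]<y<box[3]:print(n,x,y,w,hh,cv2.minAreaRect(c))
yellow(s,i)
E
```

```text
xyz [-0.0812, 0.3507, -0.0015] rot [-0.0109, -0.0118, -0.0807] yaw0 -0.1308 pos [0.5262, 0.3571, 0.3334] F [1.8, 0.0, 0.6] op 1.0 t 33.0
scene 434 227 9 15 ((435.7352600097656, 233.441162109375), (7.545937538146973, 14.74887752532959), 30.963754653930664)
side 180 274 13 21 ((186.5094451904297, 284.2829895019531), (20.05463981628418, 9.615238189697266), 74.05460357666016)
912.0 [192.0, 216.0] [0.4697, 0.5078, 0.018] [0.0544, 0.0546] -0.201
433.5 [406.0, 207.0] [0.441, 0.1772, 0.018] [0.035, 0.0398] 0.16
177.5 [287.0, 185.0] [0.4986, 0.3563, 0.018] [0.0405, 0.0239] 1.442
387.5 [458.0, 181.0] [0.4727, 0.0833, 0.018] [0.0371, 0.0386] 0.109
```

carry_out:
  plan:
    - {"rot": [0, 0, -0.03], "xyz": [-0.01, 0.033, 0], "grip": 0}
    - {"rot": [0, 0, -0.06], "xyz": [-0.02, 0.066, 0], "grip": 0}
    - {"rot": [0, 0, -0.1], "xyz": [-0.03, 0.1, 0], "grip": 0}
    - {"rot": [0, 0, -0.13], "xyz": [-0.04, 0.133, 0], "grip": 0}
    - {"rot": [0, 0, -0.17], "xyz": [-0.05, 0.166, 0], "grip": 0}
    - {"rot": [0, 0, -0.2], "xyz": [-0.06, 0.2, 0], "grip": 0}
    - {"rot": [0, 0, -0.22], "xyz": [-0.07, 0.225, 0], "grip": 0}
    - {"rot": [0, 0, -0.22], "xyz": [-0.075, 0.24, 0], "grip": 0}

```text
clock: 33.82
tool_pos: [0.4141, 0.1223, 0.3231]
eef_rot: [0.999, 0.044, -0.003, 0.002]
contact_force: [0.1, -0.2, 0.0]
opening: 0.998
finger_force: 0.0
```

carry_out:
  plan:
    - {"rot": [0, 0, 0], "xyz": [0, 0, 0], "grip": 0}
    - {"rot": [0, 0, 0], "xyz": [0, 0, 0], "grip": 0}
    - {"rot": [0, 0, 0], "xyz": [0, 0, 0], "grip": 0}
    - {"rot": [0, 0, 0], "xyz": [0, 0, 0], "grip": 0}
    - {"rot": [0, 0, 0], "xyz": [0, 0, 0], "grip": 0}
    - {"rot": [0, 0, 0], "xyz": [0, 0, 0], "grip": 0}

```text
clock: 34.32
tool_pos: [0.4174, 0.1271, 0.3244]
eef_rot: [0.999, 0.046, -0.0, -0.0]
contact_force: [0.2, -0.1, -0.1]
opening: 0.999
finger_force: 0.0
```

```bash
python3 - <<'E'
from h import *
s,i=snap("wrist","w16");go((.42,-.22,.33),-.1,s);yellow(s,i)
E
```

```text
xyz [-0.0291, 0.3459, -0.0056] rot [-0.0002, 0.0003, 0.1913] yaw0 0.0913 pos [0.4174, 0.1271, 0.3244] F [0.2, -0.1, -0.1] op 0.999 t 34.3
477.0 [250.0, 147.0] [0.4396, 0.1736, 0.018] [0.0304, 0.0349] 0.155
500.5 [319.0, 130.0] [0.471, 0.0799, 0.018] [0.0306, 0.0352] 0.11
621.0 [57.0, 122.0] [0.4673, 0.5014, 0.018] [0.0546, 0.0537] 1.528
```

carry_out:
  plan:
    - {"rot": [0, 0, 0.05], "xyz": [-0.003, 0.04, 0], "grip": 0}
    - {"rot": [0, 0, 0.1], "xyz": [-0.006, 0.08, 0], "grip": 0}
    - {"rot": [0, 0, 0.15], "xyz": [-0.01, 0.12, 0], "grip": 0}
    - {"rot": [0, 0, 0.19], "xyz": [-0.014, 0.16, 0], "grip": 0}
    - {"rot": [0, 0, 0.19], "xyz": [-0.018, 0.2, 0], "grip": 0}
    - {"rot": [0, 0, 0.19], "xyz": [-0.022, 0.24, 0], "grip": 0}
    - {"rot": [0, 0, 0.19], "xyz": [-0.025, 0.28, 0], "grip": 0}
    - {"rot": [0, 0, 0.19], "xyz": [-0.029, 0.31, 0], "grip": 0}

```text
clock: 35.03
tool_pos: [0.4161, -0.1886, 0.3248]
eef_rot: [0.999, -0.051, 0.0, 0.001]
contact_force: [1.1, 0.1, 0.0]
opening: 1.004
finger_force: 0.0
```

carry_out:
  plan:
    - {"rot": [0, 0, 0], "xyz": [0, 0.03, 0], "grip": 0}
    - {"rot": [0, 0, 0], "xyz": [0, 0.03, 0], "grip": 0}
    - {"rot": [0, 0, 0], "xyz": [0, 0.03, 0], "grip": 0}
    - {"rot": [0, 0, 0], "xyz": [0, 0.03, 0], "grip": 0}
    - {"rot": [0, 0, 0], "xyz": [0, 0.03, 0], "grip": 0}
    - {"rot": [0, 0, 0], "xyz": [0, 0.03, 0], "grip": 0}
    - {"rot": [0, 0, 0], "xyz": [0, 0.03, 0], "grip": 0}
    - {"rot": [0, 0, 0], "xyz": [0, 0.03, 0], "grip": 0}

```text
clock: 35.7
tool_pos: [0.4134, -0.2142, 0.3248]
eef_rot: [0.999, -0.049, 0.0, -0.0]
contact_force: [-0.4, 0.6, -0.1]
opening: 1.001
finger_force: 0.0
```

```bash
python3 - <<'E'
from h import *
s,i=snap("wrist","w17");go((.45,-.25,.33),-.1,s);p=proj("wrist",(.49,-.285,.078),s);print(p,proj("wrist",(.6,-.3,.078),s),proj("wrist",(.675,-.11,.0),s))
x,y=int(p[0]),int(p[1]);x0,y0=max(0,x-110),max(0,y-110);print(x0,y0)
cv2.imwrite("pics/w17c.png",cv2.resize(i[y0:y0+150,x0:x0+200,::-1],(800,600),interpolation=cv2.INTER_CUBIC))
E
```

```text
xyz [0.04, 0.032, -0.0052] rot [-0.0001, -0.0001, 0.0014] yaw0 -0.0986 pos [0.4134, -0.2142, 0.3248] F [-0.4, 0.6, -0.1] op 1.001 t 35.7
[333.79113749 105.74318778] [336.94253289  17.64014966] [193.18971132   0.96210172]
223 0
```

View pics/w17c.png

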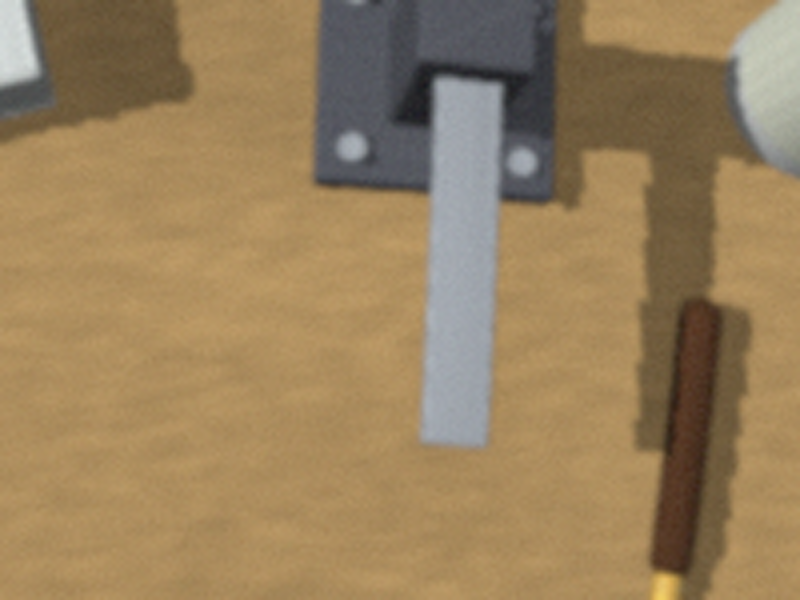

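w17c: bar tip corners (421,443) and (488,446), root corners (435,78) and (504,80).

```bash
python3 - <<'E'
from h import *
s,i=load("w17");C=lambda u,v:(223+u/4,v/4)
for z in(.0785,):
    P=[onz("wrist",C(*p),z,s) for p in((421,443),(488,446),(435,78),(504,80))]
    tip=(P[0]+P[1])/2;root=(P[2]+P[3])/2;d=root-tip
    print(z,"tip",tip.round(4),"w",np.linalg.norm(P[0]-P[1]),np.linalg.norm(P[2]-P[3]),"len",np.linalg.norm(d),"yaw",np.arctan2(d[1],d[0]))
# edges along left/right for yaw
print([np.arctan2(*(P[k+2]-P[k])[1::-1]) for k in(0,1)])
# tip height by triangulation with scene & side: bar mask
for n in("scene","side"):
    im=np.load(n+"0.npy");print(n,proj(n,tip),proj(n,root))
    p=proj(n,tip).astype(int);g=im[p[1]-14:p[1]+10,p[0]-12:p[0]+14];h=cv2.cvtColor(g,cv2.COLOR_RGB2HSV)
    m=((h[:,:,1]<70)&(h[:,:,2]>60));
    print("\n".join("".join("#" if v else "." for v in r_) for r_ in m))
    print("origin",p-[12,14])
# side panel of base near edge
for a,b in(((316,184),(552,202)),):
    A,B=onz("wrist",C(*a),.012,s),onz("wrist",C(*b),.012,s);print("base edge",A,B,np.linalg.norm(A-B),np.arctan2(-(A-B)[0],(A-B)[1]), "mid",(A+B)/2)
E
```

```text
0.0785 tip [ 0.4833 -0.2879  0.0785] w 0.020482810528069783 0.021152862668326004 len 0.11485995502605566 yaw -0.13961098149756235
[np.float64(-0.13693514201262139), np.float64(-0.1422613550475886)]
scene [238.25024785 146.56869513] [211.8479883 166.4445015]
..............###########.
.............###########..
...........###########....
..........###########.....
.........##########.......
.......###########........
......##########..........
......####...##...........
..........................
..........................
..........................
..........................
..........................
..........................
..........................
........####..............
.......######.............
......########............
....###########...........
...###########............
..###########.............
############..............
###########...............
#########.................
origin [226 132]
side [364.08029787 193.76781553] [340.58435343 172.85799727]
#.........................
##........................
###.......................
####......................
#####.....................
######....................
#######...................
########..................
#########.................
###########...............
.###########..............
...##########.............
....##########............
.....#########............
......########............
.......#####..............
........##................
..........................
..........................
..........................
..........................
..........................
..........................
..........................
origin [352 179]
base edge [ 0.5790055  -0.25938196  0.012     ] [ 0.56821693 -0.34225022  0.012     ] 0.08356758872991024 -0.12946129637340967 mid [ 0.57361122 -0.30081609  0.012     ]
```

```bash
python3 - <<'E'
from h import *
go((.471,.0805,.20),.095)
E
```

```text
xyz [0.0282, -0.2992, 0.1248] rot [0.0, -0.0002, -0.194] yaw0 -0.099 pos [0.4133, -0.2145, 0.3248] F [-0.6, -0.4, -0.2] op 1.002 t 35.8
```

carry_out:
  plan:
    - {"rot": [0, 0, -0.05], "xyz": [0.004, -0.038, 0], "grip": 0}
    - {"rot": [0, 0, -0.1], "xyz": [0.008, -0.077, 0], "grip": 0}
    - {"rot": [0, 0, -0.15], "xyz": [0.012, -0.115, 0.01], "grip": 0}
    - {"rot": [0, 0, -0.194], "xyz": [0.016, -0.153, 0.02], "grip": 0}
    - {"rot": [0, 0, -0.194], "xyz": [0.02, -0.19, 0.03], "grip": 0}
    - {"rot": [0, 0, -0.194], "xyz": [0.024, -0.229, 0.04], "grip": 0}
    - {"rot": [0, 0, -0.194], "xyz": [0.028, -0.267, 0.05], "grip": 0}
    - {"rot": [0, 0, -0.194], "xyz": [0.028, -0.299, 0.07], "grip": 0}

```text
clock: 36.42
tool_pos: [0.4729, 0.0833, 0.2556]
eef_rot: [0.999, 0.048, 0.003, -0.001]
contact_force: [1.2, -0.7, 0.2]
opening: 1.001
finger_force: 0.0
```

carry_out:
  plan:
    - {"rot": [0, 0, 0], "xyz": [0, 0, 0.03], "grip": 0}
    - {"rot": [0, 0, 0], "xyz": [0, 0, 0.055], "grip": 0}
    - {"rot": [0, 0, 0], "xyz": [0, 0, 0.055], "grip": 0}
    - {"rot": [0, 0, 0], "xyz": [0, 0, 0.055], "grip": 0}
    - {"rot": [0, 0, 0], "xyz": [0, 0, 0.055], "grip": 0}
    - {"rot": [0, 0, 0], "xyz": [0, 0, 0.055], "grip": 0}

```text
clock: 36.92
tool_pos: [0.472, 0.0794, 0.2012]
eef_rot: [0.999, 0.046, 0.002, -0.0]
contact_force: [0.2, 0.0, 0.1]
opening: 1.001
finger_force: 0.0
```

```bash
python3 - <<'E'
from h import *
s,i=snap("wrist","w18");yellow(s,i,box=(0,560,0,300));go((.471,.0805,.10),.095)
E
```

```text
798.0 [192.0, 205.0] [0.4415, 0.1739, 0.018] [0.0304, 0.036] 0.023
896.0 [282.0, 184.0] [0.473, 0.0791, 0.018] [0.0287, 0.0363] 0.102
xyz [-0.0012, -0.0011, 0.1012] rot [-0.0003, -0.0032, -0.0022] yaw0 0.0928 pos [0.472, 0.0794, 0.2012] F [0.5, 0.6, -0.4] op 0.997 t 37.0
```

carry_out:
  plan:
    - {"rot": [0, 0, -0.004], "xyz": [0, 0, 0.03], "grip": 0}
    - {"rot": [0, 0, -0.004], "xyz": [0, 0, 0.06], "grip": 0}
    - {"rot": [0, 0, -0.004], "xyz": [0, 0, 0.09], "grip": 0}
    - {"rot": [0, 0, -0.004], "xyz": [0, 0, 0.12], "grip": 0}
    - {"rot": [0, 0, -0.004], "xyz": [0, 0, 0.145], "grip": 0}
    - {"rot": [0, 0, -0.004], "xyz": [0, 0, 0.165], "grip": 0}
    - {"rot": [0, 0, -0.004], "xyz": [0, 0, 0.17], "grip": 0}
    - {"rot": [0, 0, -0.004], "xyz": [0, 0, 0.17], "grip": 0}

```text
clock: 37.63
tool_pos: [0.4711, 0.0795, 0.0294]
eef_rot: [0.999, 0.049, -0.0, 0.0]
contact_force: [-0.0, 0.2, 0.6]
opening: 0.994
finger_force: 0.0
```

```bash
python3 - <<'E'
from h import *
go((.472,.0793,.004),.098)
E
```

```text
xyz [0.0009, 0.0003, 0.0254] rot [0.0003, 0.0006, -0.0005] yaw0 0.0975 pos [0.4711, 0.0795, 0.0294] F [-0.0, 0.2, 0.6] op 0.994 t 37.6
```

carry_out:
  plan:
    - {"rot": [0, 0, 0], "xyz": [0.001, 0, 0.008], "grip": 0}
    - {"rot": [0, 0, 0], "xyz": [0.001, 0, 0.016], "grip": 0}
    - {"rot": [0, 0, 0], "xyz": [0.001, 0, 0.022], "grip": 0}
    - {"rot": [0, 0, 0], "xyz": [0.001, 0, 0.025], "grip": 0}
    - {"rot": [0, 0, 0], "xyz": [0.001, 0, 0.025], "grip": 255}
    - {"rot": [0, 0, 0], "xyz": [0.001, 0, 0.025], "grip": 255}
    - {"rot": [0, 0, 0], "xyz": [0.001, 0, 0.025], "grip": 255}
    - {"rot": [0, 0, 0], "xyz": [0.001, 0, 0.025], "grip": 255}
  squeeze: 20

```text
clock: 38.3
tool_pos: [0.4721, 0.0798, 0.005]
eef_rot: [0.999, 0.049, 0.0, 0.0]
contact_force: [0.0, -0.5, 0.3]
opening: 0.716
finger_force: 0.0
```

carry_out:
  plan:
    - {"rot": [0, 0, 0], "xyz": [0, 0, 0], "grip": 255}
    - {"rot": [0, 0, 0], "xyz": [0, 0, 0], "grip": 255}
    - {"rot": [0, 0, 0], "xyz": [0, 0, 0], "grip": 255}
    - {"rot": [0, 0, 0], "xyz": [0, 0, 0], "grip": 255}
    - {"rot": [0, 0, 0], "xyz": [0, 0, 0], "grip": 255}
    - {"rot": [0, 0, 0], "xyz": [0, 0, 0], "grip": 255}
    - {"rot": [0, 0, 0], "xyz": [0, 0, 0], "grip": 255}
    - {"rot": [0, 0, 0], "xyz": [0, 0, 0], "grip": 255}

```text
clock: 38.97
tool_pos: [0.4719, 0.0797, 0.0047]
eef_rot: [0.999, 0.049, 0.0, 0.0]
contact_force: [-1.0, -0.3, 0.4]
opening: 0.34
finger_force: 20.0
```

```bash
cat >> h.py <<'E'
BT=np.array([.4833,-.2879,.075]);BY=-.14
def bar(P): return R.from_euler("z",-BY).apply(np.asarray(P)-BT).round(4)
def barw(x,y,z): return R.from_euler("z",BY).apply([x,y,z])+BT
E
python3 - <<'E'
from h import *
go((.472,.0793,.004),.098)
E
```

```text
xyz [0.0, 0.0004, 0.0007] rot [0.0001, -0.0001, -0.0002] yaw0 0.0978 pos [0.4719, 0.0797, 0.0047] F [-1.0, -0.3, 0.4] op 0.34 t 39.0
```

carry_out:
  plan:
    - {"rot": [0, 0, 0], "xyz": [0, 0, -0.02], "grip": 255}
    - {"rot": [0, 0, 0], "xyz": [0, 0, -0.05], "grip": 255}
    - {"rot": [0, 0, 0], "xyz": [0, 0, -0.085], "grip": 255}
    - {"rot": [0, 0, 0], "xyz": [0, 0, -0.12], "grip": 255}
    - {"rot": [0, 0, 0], "xyz": [0, 0, -0.145], "grip": 255}
    - {"rot": [0, 0, 0], "xyz": [0, 0, -0.145], "grip": 255}
    - {"rot": [0, 0, 0], "xyz": [0, 0, -0.145], "grip": 255}
    - {"rot": [0, 0, 0], "xyz": [0, 0, -0.145], "grip": 255}

```text
clock: 39.63
tool_pos: [0.4713, 0.0796, 0.1491]
eef_rot: [0.999, 0.049, -0.001, 0.0]
contact_force: [0.3, -0.1, -0.5]
opening: 0.338
finger_force: 20.0
```

```bash
python3 - <<'E'
from h import *
go(barw(-.05,0,.0757),-.14)
E
```

```text
xyz [-0.0726, 0.3551, -0.0014] rot [0.0004, 0.0011, 0.2378] yaw0 0.0978 pos [0.4713, 0.0796, 0.1491] F [0.3, -0.1, -0.5] op 0.338 t 39.6
```

carry_out:
  plan:
    - {"rot": [0, 0, 0.03], "xyz": [-0.008, 0.036, 0], "grip": 255}
    - {"rot": [0, 0, 0.06], "xyz": [-0.016, 0.072, 0], "grip": 255}
    - {"rot": [0, 0, 0.1], "xyz": [-0.024, 0.108, 0], "grip": 255}
    - {"rot": [0, 0, 0.13], "xyz": [-0.032, 0.144, 0], "grip": 255}
    - {"rot": [0, 0, 0.16], "xyz": [-0.04, 0.18, 0], "grip": 255}
    - {"rot": [0, 0, 0.2], "xyz": [-0.048, 0.216, 0], "grip": 255}
    - {"rot": [0, 0, 0.238], "xyz": [-0.056, 0.252, 0], "grip": 255}
    - {"rot": [0, 0, 0.238], "xyz": [-0.064, 0.288, 0], "grip": 255}

```text
clock: 40.3
tool_pos: [0.4347, -0.2143, 0.1479]
eef_rot: [0.997, -0.071, -0.002, -0.001]
contact_force: [1.4, -0.6, -0.5]
opening: 0.34
finger_force: 20.0
```

```bash
python3 - <<'E'
from h import *
go(barw(-.05,0,.0757),-.14)
E
```

```text
xyz [0.0085, 0.0661, -0.0029] rot [-0.0009, 0.0038, -0.0015] yaw0 -0.1415 pos [0.4347, -0.2143, 0.1479] F [1.4, -0.6, -0.5] op 0.34 t 40.3
```

carry_out:
  plan:
    - {"rot": [0, 0, 0], "xyz": [0.004, 0.03, 0], "grip": 255}
    - {"rot": [0, 0, 0], "xyz": [0.006, 0.06, 0], "grip": 255}
    - {"rot": [0, 0, 0], "xyz": [0.007, 0.067, 0.02], "grip": 255}
    - {"rot": [0, 0, 0], "xyz": [0.007, 0.067, 0.04], "grip": 255}
    - {"rot": [0, 0, 0], "xyz": [0.007, 0.067, 0.06], "grip": 255}
    - {"rot": [0, 0, 0], "xyz": [0.007, 0.067, 0.075], "grip": 255}
    - {"rot": [0, 0, 0], "xyz": [0.007, 0.067, 0.077], "grip": 255}
    - {"rot": [0, 0, 0], "xyz": [0.007, 0.067, 0.077], "grip": 255}

```text
clock: 40.97
tool_pos: [0.4325, -0.2795, 0.0707]
eef_rot: [0.998, -0.07, -0.002, -0.001]
contact_force: [-0.4, -0.1, -0.3]
opening: 0.34
finger_force: 20.0
```

carry_out:
  plan:
    - {"rot": [0, 0, 0], "xyz": [0, 0, 0], "grip": 255}
    - {"rot": [0, 0, 0], "xyz": [0, 0, 0], "grip": 255}
    - {"rot": [0, 0, 0], "xyz": [0, 0, 0], "grip": 255}
    - {"rot": [0, 0, 0], "xyz": [0, 0, 0], "grip": 255}
    - {"rot": [0, 0, 0], "xyz": [0, 0, 0], "grip": 255}

```text
clock: 41.38
tool_pos: [0.4342, -0.2806, 0.0733]
eef_rot: [0.998, -0.07, 0.0, 0.0]
contact_force: [0.8, -1.0, -0.3]
opening: 0.338
finger_force: 20.0
```

```bash
python3 - <<'E'
from h import *
s,i=snap("wrist","w19");go(barw(-.045,0,-.0043),-.14,s);print(bar(s["tool_pos"]))
cv2.imwrite("pics/w19c.png",cv2.resize(i[50:350,180:400,::-1],(440,600),interpolation=cv2.INTER_CUBIC))
for x in(0,.05):print([proj("wrist",barw(x,y,.0035),s).round(1).tolist() for y in(.01,-.01)])
E
```

```text
xyz [0.0047, 0.0003, 0.0026] rot [0.0005, -0.001, -0.0002] yaw0 -0.1402 pos [0.4342, -0.2806, 0.0733] F [0.8, -1.0, -0.3] op 0.338 t 41.4
[-0.0497  0.0004 -0.0017]
[[258.3, 170.3], [303.7, 170.2]]
[[257.2, 56.5], [304.2, 56.4]]
```

View pics/w19c.png

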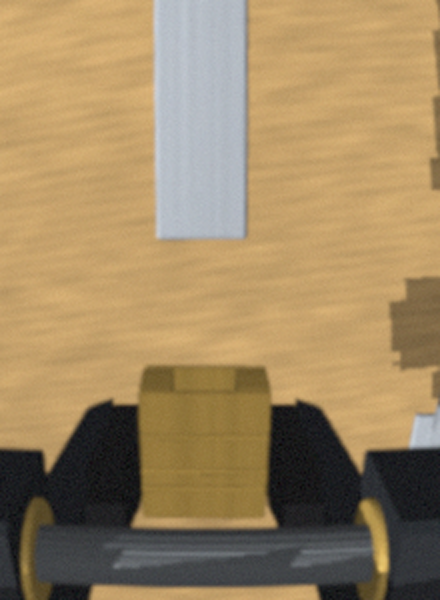

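w19c: bar end at (201,238), ferrule in the fingers at (205,440). Its mouth spans only 174–235 of 140–271, about 14 mm, so it looks like the narrow one. I'll test it gently.

carry_out:
  plan:
    - {"rot": [0, 0, 0], "xyz": [0, 0, 0.0025], "grip": 255}
    - {"rot": [0, 0, 0], "xyz": [0.006, 0, 0.0025], "grip": 255}
    - {"rot": [0, 0, 0], "xyz": [0.012, 0, 0.0025], "grip": 255}
    - {"rot": [0, 0, 0], "xyz": [0.018, 0, 0.0025], "grip": 255}
    - {"rot": [0, 0, 0], "xyz": [0.023, 0, 0.0025], "grip": 255}
    - {"rot": [0, 0, 0], "xyz": [0.027, 0, 0.0025], "grip": 255}
    - {"rot": [0, 0, 0], "xyz": [0.029, 0, 0.0025], "grip": 255}
    - {"rot": [0, 0, 0], "xyz": [0.029, 0, 0.0025], "grip": 255}

```text
clock: 42.1
tool_pos: [0.4634, -0.2845, 0.0702]
eef_rot: [0.998, -0.07, 0.0, 0.0]
contact_force: [-0.1, 0.4, -0.6]
opening: 0.338
finger_force: 20.0
```

carry_out:
  plan:
    - {"rot": [0, 0, 0], "xyz": [0.001, 0, 0], "grip": 255}
    - {"rot": [0, 0, 0], "xyz": [0.002, 0, 0], "grip": 255}
    - {"rot": [0, 0, 0], "xyz": [0.003, 0, 0], "grip": 255}
    - {"rot": [0, 0, 0], "xyz": [0.004, 0, 0], "grip": 255}
    - {"rot": [0, 0, 0], "xyz": [0.005, 0, 0], "grip": 255}
    - {"rot": [0, 0, 0], "xyz": [0.005, 0, 0], "grip": 255}
    - {"rot": [0, 0, 0], "xyz": [0.005, 0, 0], "grip": 255}
    - {"rot": [0, 0, 0], "xyz": [0.005, 0, 0], "grip": 255}

```text
clock: 42.77
tool_pos: [0.4669, -0.2851, 0.0701]
eef_rot: [0.998, -0.07, -0.001, -0.0]
contact_force: [-1.4, 0.4, -0.3]
opening: 0.342
finger_force: 20.0
```

```bash
python3 - <<'E'
from h import *
s=r.get_state();go(barw(-.045,0,-.0043),-.14,s);print(bar(s["tool_pos"]))
E
```

```text
xyz [-0.0283, 0.0005, -0.0005] rot [-0.0, 0.0012, -0.0003] yaw0 -0.1403 pos [0.4669, -0.2851, 0.0701] F [-1.4, 0.4, -0.3] op 0.342 t 42.8
[-0.0167  0.0005 -0.0049]
```

carry_out:
  plan:
    - {"rot": [0, 0, 0], "xyz": [0.001, 0, 0], "grip": 255}
    - {"rot": [0, 0, 0], "xyz": [0.002, 0, 0], "grip": 255}
    - {"rot": [0, 0, 0], "xyz": [0.003, 0, 0], "grip": 255}
    - {"rot": [0, 0, 0], "xyz": [0.004, 0, 0], "grip": 255}
    - {"rot": [0, 0, 0], "xyz": [0.004, 0, 0], "grip": 255}
    - {"rot": [0, 0, 0], "xyz": [0.004, 0, 0], "grip": 255}

```text
clock: 43.27
tool_pos: [0.4671, -0.2851, 0.0695]
eef_rot: [0.998, -0.07, -0.004, -0.001]
contact_force: [-7.6, 0.8, 3.0]
opening: 0.34
finger_force: 20.0
```

```bash
python3 - <<'E'
from h import *
s=r.get_state();go(barw(-.045,0,-.0043),-.14,s);print(bar(s["tool_pos"]))
E
```

```text
xyz [-0.0285, 0.0005, -0.0009] rot [-0.0006, 0.0089, -0.001] yaw0 -0.141 pos [0.4671, -0.2851, 0.0695] F [-7.6, 0.8, 3.0] op 0.34 t 43.3
[-0.0165  0.0005 -0.0055]
```

Refused squarely: −7.6 N with no advance, offsets under 1 mm. This is the narrow ferrule, so back off and take it to the tin.

carry_out:
  plan:
    - {"rot": [0, 0, 0], "xyz": [-0.015, 0, 0], "grip": 255}
    - {"rot": [0, 0, 0], "xyz": [-0.04, 0, 0], "grip": 255}
    - {"rot": [0, 0, 0], "xyz": [-0.05, 0, -0.02], "grip": 255}
    - {"rot": [0, 0, 0], "xyz": [-0.05, 0, -0.05], "grip": 255}
    - {"rot": [0, 0, 0], "xyz": [-0.05, 0, -0.08], "grip": 255}
    - {"rot": [0, 0, 0], "xyz": [-0.05, 0, -0.1], "grip": 255}
    - {"rot": [0, 0, 0], "xyz": [-0.05, 0, -0.1], "grip": 255}
    - {"rot": [0, 0, 0], "xyz": [-0.05, 0, -0.1], "grip": 255}

```text
clock: 43.93
tool_pos: [0.4236, -0.2793, 0.1712]
eef_rot: [0.998, -0.07, 0.002, 0.001]
contact_force: [0.2, 1.2, -0.6]
opening: 0.336
finger_force: 20.0
```

```bash
python3 - <<'E'
from h import *
s,i=load("w6");f=lambda u,v,z:onz("wrist",(u,v),z,s,True).round(3)
print("tin rim",[f(*p,.04) for p in((562,94),(663,97),(661,218),(562,213))])
go((.655,-.125,.17),-.1)
E
```

```text
tin rim [array([ 0.726, -0.047,  0.04 ]), array([ 0.746, -0.157,  0.04 ]), array([ 0.622, -0.172,  0.04 ]), array([ 0.612, -0.06 ,  0.04 ])]
xyz [0.2076, -0.1851, 0.0019] rot [0.0013, -0.0043, -0.0402] yaw0 -0.1402 pos [0.4236, -0.2793, 0.1712] F [0.2, 1.2, -0.6] op 0.336 t 43.9
```

carry_out:
  plan:
    - {"rot": [0, 0, -0.03], "xyz": [0.026, -0.023, 0], "grip": 255}
    - {"rot": [0, 0, -0.06], "xyz": [0.052, -0.046, 0], "grip": 255}
    - {"rot": [0, 0, -0.09], "xyz": [0.078, -0.069, 0], "grip": 255}
    - {"rot": [0, 0, -0.12], "xyz": [0.104, -0.092, 0], "grip": 255}
    - {"rot": [0, 0, -0.15], "xyz": [0.13, -0.115, 0], "grip": 255}
    - {"rot": [0, 0, -0.18], "xyz": [0.156, -0.138, 0], "grip": 255}
    - {"rot": [0, 0, -0.21], "xyz": [0.182, -0.161, 0], "grip": 255}
    - {"rot": [0, 0, -0.24], "xyz": [0.2076, -0.185, 0], "grip": 255}

```text
clock: 44.6
tool_pos: [0.6542, -0.1234, 0.168]
eef_rot: [0.999, 0.051, -0.001, -0.0]
contact_force: [0.9, -0.1, -0.3]
opening: 0.339
finger_force: 20.0
```

carry_out:
  plan:
    - {"rot": [0, 0, 0], "xyz": [0, 0, 0], "grip": 255}
    - {"rot": [0, 0, 0], "xyz": [0, 0, 0], "grip": 255}
    - {"rot": [0, 0, 0], "xyz": [0, 0, 0.03], "grip": 255}
    - {"rot": [0, 0, 0], "xyz": [0, 0, 0.06], "grip": 255}
    - {"rot": [0, 0, 0], "xyz": [0, 0, 0.09], "grip": 255}
    - {"rot": [0, 0, 0], "xyz": [0, 0, 0.11], "grip": 255}
    - {"rot": [0, 0, 0], "xyz": [0, 0, 0.11], "grip": 255}
    - {"rot": [0, 0, 0], "xyz": [0, 0, 0.11], "grip": 255}

```text
clock: 45.27
tool_pos: [0.6514, -0.1258, 0.0586]
eef_rot: [0.999, 0.049, -0.002, 0.0]
contact_force: [0.4, 0.2, -0.2]
opening: 0.337
finger_force: 20.0
```

```bash
python3 - <<'E'
from h import *
go((.657,-.122,.018),.1)
s,i=snap("wrist","w20");print([proj("wrist",p,s).round() for p in((.726,-.047,.04),(.746,-.157,.04),(.622,-.172,.04),(.612,-.06,.04))])
h=cv2.cvtColor(i,cv2.COLOR_RGB2HSV);m=(((h[:,:,1]<45)&(h[:,:,2]>70))*255).astype(np.uint8);
cs=[c for c in cv2.findContours(m,0,1)[0] if cv2.contourArea(c)>1500];print([(cv2.boundingRect(c),cv2.contourArea(c)) for c in cs])
E
```

```text
xyz [0.0062, -0.0032, 0.0406] rot [0.0002, 0.0043, -0.0015] yaw0 0.0985 pos [0.6514, -0.1258, 0.0586] F [0.4, 0.2, -0.2] op 0.337 t 45.3
[array([146., 105.]), array([361.,  82.]), array([352., 300.]), array([170., 296.])]
[((198, 314, 169, 30), 3853.5), ((0, 170, 97, 133), 8324.0), ((168, 89, 195, 197), 29761.0), ((0, 0, 148, 126), 9154.0)]
```

carry_out:
  plan:
    - {"rot": [0, 0, 0], "xyz": [0.006, -0.01, 0], "grip": 255}
    - {"rot": [0, 0, 0], "xyz": [0.006, -0.01, 0], "grip": 255}
    - {"rot": [0, 0, 0], "xyz": [0.006, -0.01, 0.01], "grip": 255}
    - {"rot": [0, 0, 0], "xyz": [0.006, -0.01, 0.02], "grip": 255}
    - {"rot": [0, 0, 0], "xyz": [0.006, -0.01, 0.03], "grip": 255}
    - {"rot": [0, 0, 0], "xyz": [0.006, -0.01, 0.038], "grip": 255}
    - {"rot": [0, 0, 0], "xyz": [0.006, -0.01, 0.038], "grip": 255}
    - {"rot": [0, 0, 0], "xyz": [0.006, -0.01, 0.038], "grip": 255}

```text
clock: 45.98
tool_pos: [0.6576, -0.1142, 0.0211]
eef_rot: [0.999, 0.05, -0.001, -0.0]
contact_force: [0.7, -0.0, -0.3]
opening: 0.341
finger_force: 20.0
```

```bash
python3 - <<'E'
from h import *
go((.657,-.116,.018),.1)
E
```

```text
xyz [-0.0008, 0.0018, 0.0031] rot [-0.0002, 0.0019, -0.0004] yaw0 0.0996 pos [0.6576, -0.1142, 0.0211] F [0.7, -0.0, -0.3] op 0.341 t 46.0
```

carry_out:
  plan:
    - {"rot": [0, 0, 0], "xyz": [0, 0, 0.004], "grip": 255}
    - {"rot": [0, 0, 0], "xyz": [0, 0, 0.008], "grip": 255}
    - {"rot": [0, 0, 0], "xyz": [0, 0, 0.008], "grip": 255}
    - {"rot": [0, 0, 0], "xyz": [0, 0, 0.008], "grip": 128}
    - {"rot": [0, 0, 0], "xyz": [0, 0, 0.008], "grip": 128}
    - {"rot": [0, 0, 0], "xyz": [0, 0, 0.008], "grip": 128}
    - {"rot": [0, 0, 0], "xyz": [0, 0, 0.008], "grip": 128}
    - {"rot": [0, 0, 0], "xyz": [0, 0, 0.008], "grip": 128}

```text
clock: 46.65
tool_pos: [0.6586, -0.1141, 0.0144]
eef_rot: [0.999, 0.05, 0.0, 0.0]
contact_force: [0.7, 0.8, -0.5]
opening: 0.499
finger_force: 0.0
```

carry_out:
  plan:
    - {"rot": [0, 0, 0], "xyz": [0, 0, 0], "grip": 128}
    - {"rot": [0, 0, 0], "xyz": [0, 0, -0.02], "grip": 128}
    - {"rot": [0, 0, 0], "xyz": [0, 0, -0.05], "grip": 128}
    - {"rot": [0, 0, 0], "xyz": [0, 0, -0.085], "grip": 0}
    - {"rot": [0, 0, 0], "xyz": [0, 0, -0.12], "grip": 0}
    - {"rot": [0, 0, 0], "xyz": [0, 0, -0.155], "grip": 0}
    - {"rot": [0, 0, 0], "xyz": [0, 0, -0.19], "grip": 0}
    - {"rot": [0, 0, 0], "xyz": [0, 0, -0.22], "grip": 0}

```text
clock: 47.32
tool_pos: [0.6587, -0.114, 0.237]
eef_rot: [0.999, 0.05, 0.001, 0.0]
contact_force: [1.4, -0.2, -0.4]
opening: 0.855
finger_force: 0.0
```

```bash
python3 - <<'E'
from h import *
s,i=snap("wrist","w21");go((.4405,.1736,.18),.1,s);yellow(s,i,z=.021,box=(0,560,0,320))
E
```

```text
xyz [-0.1886, -0.308, 0.0565] rot [0.0004, -0.002, -0.0002] yaw0 0.0998 pos [0.6587, -0.114, 0.237] F [1.4, -0.2, -0.4] op 0.855 t 47.3
273.0 [445.0, 306.0] [0.4957, -0.3735, 0.021] [0.0216, 0.0665] 0.898
660.0 [282.0, 178.0] [0.6585, -0.1146, 0.021] [0.027, 0.0338] 0.107
```

carry_out:
  plan:
    - {"rot": [0, 0, 0], "xyz": [-0.021, -0.034, 0], "grip": 0}
    - {"rot": [0, 0, 0], "xyz": [-0.042, -0.068, 0], "grip": 0}
    - {"rot": [0, 0, 0], "xyz": [-0.063, -0.103, 0], "grip": 0}
    - {"rot": [0, 0, 0], "xyz": [-0.084, -0.137, 0], "grip": 0}
    - {"rot": [0, 0, 0], "xyz": [-0.105, -0.171, 0], "grip": 0}
    - {"rot": [0, 0, 0], "xyz": [-0.126, -0.205, 0], "grip": 0}
    - {"rot": [0, 0, 0], "xyz": [-0.147, -0.24, 0], "grip": 0}
    - {"rot": [0, 0, 0], "xyz": [-0.168, -0.274, 0.01], "grip": 0}

```text
clock: 48.03
tool_pos: [0.4637, 0.1436, 0.2255]
eef_rot: [0.999, 0.05, 0.002, -0.001]
contact_force: [-0.1, 1.1, -0.3]
opening: 0.998
finger_force: 0.0
```

carry_out:
  plan:
    - {"rot": [0, 0, 0], "xyz": [-0.0206, -0.034, 0.02], "grip": 0}
    - {"rot": [0, 0, 0], "xyz": [-0.0206, -0.034, 0.04], "grip": 0}
    - {"rot": [0, 0, 0], "xyz": [-0.0206, -0.034, 0.04], "grip": 0}
    - {"rot": [0, 0, 0], "xyz": [-0.0206, -0.034, 0.04], "grip": 0}
    - {"rot": [0, 0, 0], "xyz": [-0.0206, -0.034, 0.04], "grip": 0}
    - {"rot": [0, 0, 0], "xyz": [-0.0206, -0.034, 0.04], "grip": 0}
    - {"rot": [0, 0, 0], "xyz": [-0.0206, -0.034, 0.04], "grip": 0}

```text
clock: 48.62
tool_pos: [0.4415, 0.1727, 0.185]
eef_rot: [0.999, 0.048, 0.001, -0.0]
contact_force: [0.8, -0.5, 0.3]
opening: 1.001
finger_force: 0.0
```

```bash
python3 - <<'E'
from h import *
s,i=snap("wrist","w22");yellow(s,i,box=(0,560,0,320));go((.4405,.1736,.004),.1,s)
E
```

```text
265.0 [465.0, 305.0] [0.3111, -0.0827, 0.018] [0.0173, 0.0654] 0.814
991.0 [280.0, 188.0] [0.4411, 0.1742, 0.018] [0.0294, 0.0357] 0.105
858.5 [21.0, 148.0] [0.467, 0.499, 0.018] [0.0541, 0.05] 1.549
125.0 [33.0, 115.0] [0.5081, 0.4753, 0.018] [0.0412, 0.0207] -1.044
192.0 [29.0, 89.0] [0.5399, 0.4839, 0.018] [0.0263, 0.0484] 1.447
454.5 [538.0, 42.0] [0.658, -0.1142, 0.018] [0.0368, 0.0391] 0.019
xyz [-0.0013, -0.001, 0.181] rot [-0.0002, -0.0022, -0.0031] yaw0 0.0969 pos [0.4415, 0.1727, 0.185] F [0.8, -0.5, 0.3] op 1.001 t 48.6
```

Ferrule 2 at (0.441, 0.174), yaw 0.10. Descend and grip.

carry_out:
  plan:
    - {"rot": [0, 0, -0.005], "xyz": [0, -0.0015, 0.03], "grip": 0}
    - {"rot": [0, 0, -0.005], "xyz": [0, -0.0015, 0.06], "grip": 0}
    - {"rot": [0, 0, -0.005], "xyz": [0, -0.0015, 0.09], "grip": 0}
    - {"rot": [0, 0, -0.005], "xyz": [0, -0.0015, 0.12], "grip": 0}
    - {"rot": [0, 0, -0.005], "xyz": [0, -0.0015, 0.14], "grip": 0}
    - {"rot": [0, 0, -0.005], "xyz": [0, -0.0015, 0.155], "grip": 0}
    - {"rot": [0, 0, -0.005], "xyz": [0, -0.0015, 0.155], "grip": 0}
    - {"rot": [0, 0, -0.005], "xyz": [0, -0.0015, 0.155], "grip": 0}

```text
clock: 49.33
tool_pos: [0.4401, 0.1747, 0.0291]
eef_rot: [0.999, 0.052, -0.0, 0.0]
contact_force: [-0.3, -0.8, 1.1]
opening: 1.002
finger_force: 0.0
```

```bash
python3 - <<'E'
from h import *
go((.441,.1742,.0045),.1)
E
```

```text
xyz [0.0008, 0.0006, 0.0246] rot [0.0005, 0.0005, 0.0041] yaw0 0.1041 pos [0.4401, 0.1747, 0.0291] F [-0.3, -0.8, 1.1] op 1.002 t 49.3
```

carry_out:
  plan:
    - {"rot": [0, 0, 0], "xyz": [0.001, 0, 0.008], "grip": 0}
    - {"rot": [0, 0, 0], "xyz": [0.001, 0, 0.016], "grip": 0}
    - {"rot": [0, 0, 0], "xyz": [0.001, 0, 0.022], "grip": 0}
    - {"rot": [0, 0, 0], "xyz": [0.001, 0, 0.0245], "grip": 0}
    - {"rot": [0, 0, 0], "xyz": [0.001, 0, 0.0245], "grip": 255}
    - {"rot": [0, 0, 0], "xyz": [0.001, 0, 0.0245], "grip": 255}
    - {"rot": [0, 0, 0], "xyz": [0.001, 0, 0.0245], "grip": 255}
    - {"rot": [0, 0, 0], "xyz": [0.001, 0, 0.0245], "grip": 255}
  squeeze: 20

```text
clock: 50.0
tool_pos: [0.441, 0.1753, 0.0049]
eef_rot: [0.999, 0.052, 0.0, -0.0]
contact_force: [0.5, -0.3, 0.1]
opening: 0.724
finger_force: 0.0
```

carry_out:
  plan:
    - {"rot": [0, 0, 0], "xyz": [0, 0, 0], "grip": 255}
    - {"rot": [0, 0, 0], "xyz": [0, 0, 0], "grip": 255}
    - {"rot": [0, 0, 0], "xyz": [0, 0, 0], "grip": 255}
    - {"rot": [0, 0, 0], "xyz": [0, 0, 0], "grip": 255}
    - {"rot": [0, 0, 0], "xyz": [0, 0, 0], "grip": 255}
    - {"rot": [0, 0, 0], "xyz": [0, 0, 0], "grip": 255}
    - {"rot": [0, 0, 0], "xyz": [0, 0, 0], "grip": 255}
    - {"rot": [0, 0, 0], "xyz": [0, 0, 0], "grip": 255}

```text
clock: 50.67
tool_pos: [0.4409, 0.1752, 0.0047]
eef_rot: [0.999, 0.052, 0.0, 0.0]
contact_force: [0.3, 0.4, 0.6]
opening: 0.334
finger_force: 20.0
```

carry_out:
  plan:
    - {"rot": [0, 0, 0], "xyz": [0, 0, -0.02], "grip": 255}
    - {"rot": [0, 0, 0], "xyz": [0, 0, -0.05], "grip": 255}
    - {"rot": [0, 0, 0], "xyz": [0, 0, -0.085], "grip": 255}
    - {"rot": [0, 0, 0], "xyz": [0, 0, -0.12], "grip": 255}
    - {"rot": [0, 0, 0], "xyz": [0, 0, -0.145], "grip": 255}
    - {"rot": [0, 0, 0], "xyz": [0, 0, -0.145], "grip": 255}
    - {"rot": [0, 0, 0], "xyz": [0, 0, -0.145], "grip": 255}
    - {"rot": [0, 0, 0], "xyz": [0, 0, -0.145], "grip": 255}

```text
clock: 51.33
tool_pos: [0.4405, 0.1749, 0.1491]
eef_rot: [0.999, 0.052, -0.0, 0.0]
contact_force: [0.1, 0.2, -1.4]
opening: 0.34
finger_force: 20.0
```

```bash
python3 - <<'E'
from h import *
go(barw(-.05,0,.0757),-.14)
E
```

```text
xyz [-0.0543, 0.4526, -0.0013] rot [0.0007, 0.0009, 0.2447] yaw0 0.1047 pos [0.4405, 0.1749, 0.1491] F [0.1, 0.2, -1.4] op 0.34 t 51.3
```

carry_out:
  plan:
    - {"rot": [0, 0, 0.03], "xyz": [-0.004, 0.036, 0], "grip": 255}
    - {"rot": [0, 0, 0.06], "xyz": [-0.009, 0.072, 0], "grip": 255}
    - {"rot": [0, 0, 0.09], "xyz": [-0.013, 0.108, 0], "grip": 255}
    - {"rot": [0, 0, 0.12], "xyz": [-0.018, 0.146, 0], "grip": 255}
    - {"rot": [0, 0, 0.15], "xyz": [-0.022, 0.184, 0], "grip": 255}
    - {"rot": [0, 0, 0.18], "xyz": [-0.027, 0.222, 0], "grip": 255}
    - {"rot": [0, 0, 0.21], "xyz": [-0.031, 0.26, 0], "grip": 255}
    - {"rot": [0, 0, 0.245], "xyz": [-0.036, 0.298, 0], "grip": 255}

```text
clock: 52.0
tool_pos: [0.435, -0.1264, 0.148]
eef_rot: [0.998, -0.071, -0.002, -0.0]
contact_force: [1.0, -0.7, -0.8]
opening: 0.338
finger_force: 20.0
```

```bash
python3 - <<'E'
from h import *
go(barw(-.05,0,.0757),-.14)
E
```

```text
xyz [0.0205, 0.1531, -0.0028] rot [-0.0003, 0.0035, -0.0012] yaw0 -0.1412 pos [0.435, -0.1264, 0.148] F [1.0, -0.7, -0.8] op 0.338 t 52.0
```

carry_out:
  plan:
    - {"rot": [0, 0, 0], "xyz": [0.004, 0.035, 0], "grip": 255}
    - {"rot": [0, 0, 0], "xyz": [0.009, 0.072, 0], "grip": 255}
    - {"rot": [0, 0, 0], "xyz": [0.015, 0.11, 0], "grip": 255}
    - {"rot": [0, 0, 0], "xyz": [0.019, 0.145, 0], "grip": 255}
    - {"rot": [0, 0, 0], "xyz": [0.019, 0.154, 0.02], "grip": 255}
    - {"rot": [0, 0, 0], "xyz": [0.019, 0.154, 0.045], "grip": 255}
    - {"rot": [0, 0, 0], "xyz": [0.019, 0.154, 0.07], "grip": 255}
    - {"rot": [0, 0, 0], "xyz": [0.019, 0.154, 0.078], "grip": 255}

```text
clock: 52.67
tool_pos: [0.4308, -0.2789, 0.0674]
eef_rot: [0.998, -0.07, -0.004, -0.002]
contact_force: [-0.3, 0.2, -0.7]
opening: 0.338
finger_force: 20.0
```

carry_out:
  plan:
    - {"rot": [0, 0, 0], "xyz": [0, 0, 0], "grip": 255}
    - {"rot": [0, 0, 0], "xyz": [0, 0, 0], "grip": 255}
    - {"rot": [0, 0, 0], "xyz": [0, 0, 0], "grip": 255}
    - {"rot": [0, 0, 0], "xyz": [0, 0, 0], "grip": 255}
    - {"rot": [0, 0, 0], "xyz": [0, 0, 0], "grip": 255}
    - {"rot": [0, 0, 0], "xyz": [0, 0, 0], "grip": 255}

```text
clock: 53.17
tool_pos: [0.434, -0.2803, 0.0726]
eef_rot: [0.998, -0.07, 0.001, 0.0]
contact_force: [-0.2, 0.3, 0.3]
opening: 0.338
finger_force: 20.0
```

```bash
python3 - <<'E'
from h import *
s,i=snap("wrist","w23");go(barw(-.05,0,-.0043),-.14,s);print(bar(s["tool_pos"]))
g=i[232:248,240:325];h=cv2.cvtColor(g,cv2.COLOR_RGB2HSV)
for k in range(0,16,2):print(232+k,h[k,:,2][::3].tolist())
E
```

```text
xyz [-0.0002, 0.0007, 0.0019] rot [0.0006, -0.0016, -0.0002] yaw0 -0.1402 pos [0.434, -0.2803, 0.0726] F [-0.2, 0.3, 0.3] op 0.338 t 53.2
[-0.0498  0.0007 -0.0024]
232 [193, 195, 197, 194, 200, 202, 205, 205, 201, 196, 200, 202, 195, 196, 197, 205, 204, 207, 204, 203, 201, 203, 201, 197, 197, 193, 192, 191, 191]
234 [194, 198, 203, 203, 200, 195, 197, 192, 194, 192, 191, 194, 194, 200, 202, 205, 205, 204, 200, 200, 203, 197, 198, 201, 196, 194, 198, 198, 201]
236 [197, 198, 197, 194, 168, 140, 146, 148, 146, 140, 136, 149, 154, 159, 162, 160, 161, 153, 149, 156, 164, 162, 161, 154, 185, 202, 204, 203, 200]
238 [191, 193, 193, 191, 131, 111, 147, 148, 146, 142, 143, 139, 143, 147, 147, 144, 150, 143, 143, 144, 149, 147, 143, 112, 144, 200, 197, 201, 202]
240 [193, 195, 193, 190, 124, 113, 148, 150, 149, 147, 145, 146, 145, 148, 149, 149, 152, 149, 143, 147, 150, 154, 146, 109, 122, 194, 202, 201, 205]
242 [189, 188, 192, 183, 117, 110, 146, 151, 152, 149, 147, 143, 143, 150, 153, 148, 153, 150, 144, 144, 148, 150, 144, 111, 115, 190, 193, 201, 198]
244 [196, 195, 201, 184, 115, 112, 148, 151, 150, 149, 144, 143, 143, 148, 147, 150, 151, 148, 142, 144, 149, 152, 139, 107, 112, 177, 192, 201, 202]
246 [195, 196, 200, 174, 115, 105, 147, 151, 152, 151, 146, 139, 143, 147, 149, 151, 151, 149, 146, 148, 149, 149, 141, 106, 114, 179, 202, 208, 211]
```

The mouth is wide, so this is the sound one. Slide it on step by step, watching the force.

carry_out:
  plan:
    - {"rot": [0, 0, 0], "xyz": [0, 0.0007, 0.002], "grip": 255}
    - {"rot": [0, 0, 0], "xyz": [0.007, 0.0007, 0.002], "grip": 255}
    - {"rot": [0, 0, 0], "xyz": [0.014, 0.0007, 0.002], "grip": 255}
    - {"rot": [0, 0, 0], "xyz": [0.02, 0.0007, 0.002], "grip": 255}
    - {"rot": [0, 0, 0], "xyz": [0.025, 0.0007, 0.002], "grip": 255}
    - {"rot": [0, 0, 0], "xyz": [0.028, 0.0007, 0.002], "grip": 255}
    - {"rot": [0, 0, 0], "xyz": [0.028, 0.0007, 0.002], "grip": 255}
    - {"rot": [0, 0, 0], "xyz": [0.028, 0.0007, 0.002], "grip": 255}

```text
clock: 53.88
tool_pos: [0.4612, -0.2846, 0.0696]
eef_rot: [0.998, -0.07, -0.0, -0.0]
contact_force: [-0.1, -0.5, -0.8]
opening: 0.343
finger_force: 20.0
```

carry_out:
  plan:
    - {"rot": [0, 0, 0], "xyz": [0.002, 0, 0], "grip": 255}
    - {"rot": [0, 0, 0], "xyz": [0.004, 0, 0], "grip": 255}
    - {"rot": [0, 0, 0], "xyz": [0.006, 0, 0], "grip": 255}
    - {"rot": [0, 0, 0], "xyz": [0.008, 0, 0], "grip": 255}
    - {"rot": [0, 0, 0], "xyz": [0.01, 0, 0], "grip": 255}
    - {"rot": [0, 0, 0], "xyz": [0.01, 0, 0], "grip": 255}
    - {"rot": [0, 0, 0], "xyz": [0.01, 0, 0], "grip": 255}

```text
clock: 54.47
tool_pos: [0.4712, -0.286, 0.0697]
eef_rot: [0.998, -0.07, 0.0, 0.0]
contact_force: [-0.1, -0.4, -0.9]
opening: 0.342
finger_force: 20.0
```

```bash
python3 - <<'E'
from h import *
s=r.get_state();go(barw(.045,0,-.0043),-.14,s);print(bar(s["tool_pos"]))
E
```

```text
xyz [0.0572, 0.0002, -0.001] rot [0.0, -0.0001, -0.0001] yaw0 -0.1401 pos [0.4712, -0.286, 0.0697] F [-0.1, -0.4, -0.9] op 0.342 t 54.5
[-0.0122  0.0002 -0.0053]
```

carry_out:
  plan:
    - {"rot": [0, 0, 0], "xyz": [0.005, 0, -0.001], "grip": 255}
    - {"rot": [0, 0, 0], "xyz": [0.012, 0, -0.001], "grip": 255}
    - {"rot": [0, 0, 0], "xyz": [0.02, 0, -0.001], "grip": 255}
    - {"rot": [0, 0, 0], "xyz": [0.028, 0, -0.001], "grip": 255}
    - {"rot": [0, 0, 0], "xyz": [0.036, 0, -0.001], "grip": 255}
    - {"rot": [0, 0, 0], "xyz": [0.044, 0, -0.001], "grip": 255}
    - {"rot": [0, 0, 0], "xyz": [0.052, 0, -0.001], "grip": 255}
    - {"rot": [0, 0, 0], "xyz": [0.057, 0, -0.001], "grip": 255}

```text
clock: 55.13
tool_pos: [0.5291, -0.294, 0.0707]
eef_rot: [0.998, -0.07, 0.001, -0.0]
contact_force: [0.8, -0.3, 0.9]
opening: 0.338
finger_force: 20.0
```

carry_out:
  plan:
    - {"rot": [0, 0, 0], "xyz": [0, 0, 0], "grip": 255}
    - {"rot": [0, 0, 0], "xyz": [0, 0, 0], "grip": 255}
    - {"rot": [0, 0, 0], "xyz": [0, 0, 0.002], "grip": 255}
    - {"rot": [0, 0, 0], "xyz": [0, 0, 0.002], "grip": 255}

```text
clock: 55.47
tool_pos: [0.5267, -0.294, 0.0683]
eef_rot: [0.998, -0.07, -0.001, -0.0]
contact_force: [1.1, -0.7, -0.7]
opening: 0.342
finger_force: 20.0
```

```bash
python3 - <<'E'
from h import *
s=r.get_state();go(barw(.045,0,-.0043),-.14,s);print(bar(s["tool_pos"]))
E
```

```text
xyz [0.0012, 0.0001, -0.0024] rot [-0.0, 0.0013, -0.0003] yaw0 -0.1403 pos [0.5267, -0.294, 0.0683] F [1.1, -0.7, -0.7] op 0.342 t 55.5
[ 0.0438  0.0001 -0.0067]
```

carry_out:
  plan:
    - {"rot": [0, 0, 0], "xyz": [0, 0, 0], "grip": 60}
    - {"rot": [0, 0, 0], "xyz": [0, 0, 0], "grip": 60}
    - {"rot": [0, 0, 0], "xyz": [0, 0, 0], "grip": 60}
    - {"rot": [0, 0, 0], "xyz": [0, 0, 0], "grip": 60}
    - {"rot": [0, 0, 0], "xyz": [0, 0, 0], "grip": 60}
    - {"rot": [0, 0, 0], "xyz": [0, 0, 0], "grip": 60}
    - {"rot": [0, 0, 0], "xyz": [0, 0, 0], "grip": 60}
    - {"rot": [0, 0, 0], "xyz": [0, 0, 0], "grip": 60}

```text
clock: 56.13
tool_pos: [0.5276, -0.294, 0.0688]
eef_rot: [0.998, -0.07, 0.0, 0.0]
contact_force: [0.2, 1.1, -0.0]
opening: 0.765
finger_force: 0.0
```

carry_out:
  plan:
    - {"rot": [0, 0, 0], "xyz": [0, 0, -0.015], "grip": 60}
    - {"rot": [0, 0, 0], "xyz": [0, 0, -0.04], "grip": 60}
    - {"rot": [0, 0, 0], "xyz": [0, 0, -0.075], "grip": 60}
    - {"rot": [0, 0, 0], "xyz": [-0.02, 0, -0.11], "grip": 60}
    - {"rot": [0, 0, 0], "xyz": [-0.04, 0, -0.15], "grip": 60}
    - {"rot": [0, 0, 0], "xyz": [-0.06, 0, -0.19], "grip": 60}
    - {"rot": [0, 0, 0], "xyz": [-0.08, 0, -0.22], "grip": 60}
    - {"rot": [0, 0, 0], "xyz": [-0.08, 0, -0.22], "grip": 60}

```text
clock: 56.8
tool_pos: [0.4475, -0.2841, 0.2949]
eef_rot: [0.997, -0.071, 0.003, 0.003]
contact_force: [-0.7, 0.3, -0.9]
opening: 0.764
finger_force: 0.0
```

carry_out:
  plan:
    - {"rot": [0, 0, 0], "xyz": [0, 0, 0], "grip": 60}
    - {"rot": [0, 0, 0], "xyz": [0, 0, 0], "grip": 60}
    - {"rot": [0, 0, 0], "xyz": [0, 0, 0], "grip": 60}
    - {"rot": [0, 0, 0], "xyz": [0, 0, 0], "grip": 60}

```text
clock: 57.13
tool_pos: [0.4483, -0.2824, 0.2871]
eef_rot: [0.998, -0.07, -0.001, -0.001]
contact_force: [-1.3, 0.3, -0.3]
opening: 0.763
finger_force: 0.0
```

```bash
python3 - <<'E'
from h import *
s,i=snap("wrist","w24");go(None,-.14,s)
yellow(s,i,z=.08,box=(0,560,0,300));print([bar(onz("wrist",p,.081,s)) for p in((0,0),)])
b=r.snapshot("scene");d=r.snapshot("side")
o=np.zeros((600,800,3),np.uint8)
o[:300,:400]=cv2.resize(i[0:240,160:480,::-1],(400,300),interpolation=cv2.INTER_CUBIC)
o[300:,:400]=cv2.resize(d[140:260,230:390,::-1],(400,300),interpolation=cv2.INTER_CUBIC)
o[:300,400:]=cv2.resize(b[120:270,170:370,::-1],(400,300),interpolation=cv2.INTER_CUBIC)
o[300:,400:]=cv2.resize(b[180:315,330:510,::-1],(400,300),interpolation=cv2.INTER_CUBIC)
cv2.imwrite("pics/end.png",o)
E
```

```text
xyz [0.0, 0.0, 0.0] rot [-0.0013, 0.0024, 0.0006] yaw0 -0.1394 pos [0.4483, -0.2824, 0.2871] F [-1.3, 0.3, -0.3] op 0.763 t 57.1
193.5 [438.0, 263.0] [0.3112, -0.4709, 0.08] [0.0231, 0.0248] 0.077
762.5 [282.0, 109.0] [0.525, -0.2942, 0.08] [0.0288, 0.0326] -0.137
441.5 [136.0, 40.0] [0.6376, -0.1414, 0.08] [0.0267, 0.0317] 0.08
[array([0.2503, 0.4115, 0.006 ])]
```

View pics/end.png

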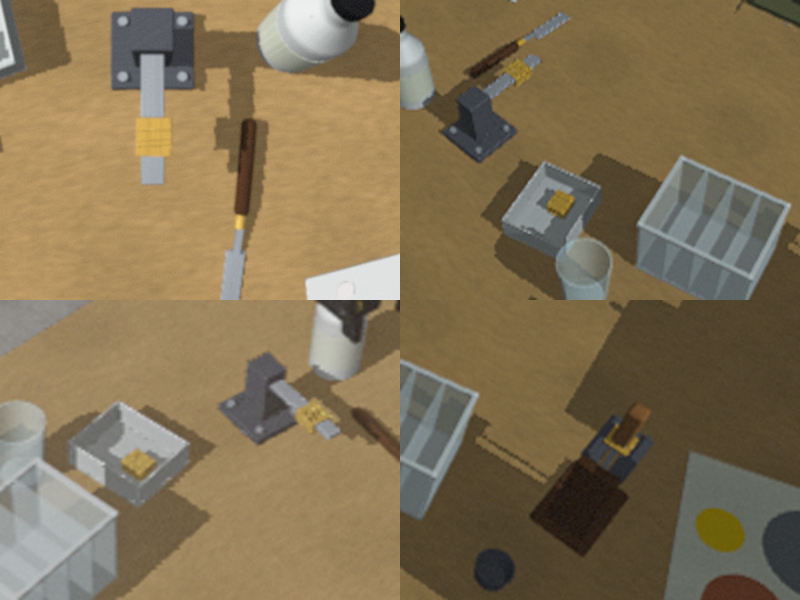

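The last view shows the sound ferrule on the bar (152,137), the refused one in the tin (560,203), the picker hung (625,430), the caddy empty and the bystanders in place. Handing in.

```bash
python3 -c "
from plant import r
print(r.finish_job())"
```

```text
the job is handed in; nothing more can be done
None
```

I've handed in the job. Both ferrules were fished out with the hook, the picker is back in its fork, the sound ferrule sits fully on the bar and the refused one lies in the scrap tin; the hand-in returned no verdict.

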